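Load a test cartridge into the flow-test fixture and lock its toggle clamp

ROBOT

A 6-joint arm with a two-finger parallel gripper is mounted at the origin on a cart in front of the work surface, level with it; the furniture and walls round the work are solid. World frame = base frame: x ahead of the robot, y to its left, z up, the work surface at z = 0. Lengths are in m, angles in rad, forces in N, time in s.
With the tool pointing down it reaches from about 0.375 to 0.975 m from the base axis. Payload 3.8 kg.
Tool frame: the origin (TCP) lies at the very end of the fingers, on their centre line; the grasp point (between the pads) lies bot.grasp_offset behind it (bot.grasp_offset is the distance from the TCP to the grasp point, in m); y points along the fingers, x is the direction in which the jaws open and shut, and the axes are right-handed (so a half turn about y gives the same grasp; the last joint's range is limited). The gripper opens to 85 mm and grips with 20 to 120 N. Pads are 22 mm wide; open, the fingers measure 114 mm over their backs; the gripper's body (76 mm by 85 mm) begins 54 mm behind the grasp point. The pads swing forward as they close: fully open they stand 13 mm farther back than shut.
Start: joints at [1.291, 0.264, 1.604, -0, 1.274, -0.037], TCP at [0.162, 0.655, 0.192] pointing down, gripper open.
Joint ranges: [-2.63, 2.63], [-0.94, 2.18], [0.31, 2.57], [-1.31, 4.45], [0, 2.66], [-2.55, 2.55]. Speed limits (rad/s): [2.57, 2.57, 3.14, 3.14, 3.14, 3.14].

INTERFACE

Orientations are given as a rotation vector (axis times angle).
In Python, from workcell import sensors, read_camera, job, bot gives the robot as it stands.
- The arm moves only by the tool arm_command, never from a script. Its argument "deltas" is a list of rows, each a list of 4 numbers: the shift along the tool's x, y, z in m, then the turn about the tool's y in rad. A call has 1 to 20 rows; each row shifts and turns the commanded pose from where the row before left it, along the tool's axes as they then stand; what a row does not reach is not made up. A row lasts 1/8 s, in which the tool goes at most 62.5 mm and 10.7 degrees, less where a joint would pass 70% of its speed; a pose out of reach is approached as far as the arm can. A call is refused whole if a number of a shift passes 0.0625 or a number of a turn 0.188, either way. A call with a gripper value outside its range is refused whole. "fingers" is the finger opening in m, from 0 to 0.0854, set as the call begins (left out, the last holds). The fingers move at their own pace and stop on an object; "newtons" is the grip in N (left out, the last holds). Time passes only in rows, so rows that do not move let the fingers close. It gives the time, the measured TCP pose, the force and the opening at its end, in the units of the state.
- sensors.read_state(): the state, without advancing time (a new reading comes with each control period).
- read_camera(name): name is "scene" or "side" or "wrist"; returns a dict with "color" (420x560x3 uint8, red, green, blue), "vfov" (degrees; the focal length in pixels is half the picture's height over the tangent of half this angle, whatever the lens; pixels are square), "cx", "cy" (the principal point, pixels), "R" (3x3) and "t" (3): a world point X has camera coordinates R X + t; the wrist camera has in their place "T_tool_cam" (4x4, takes a point from camera to tool coordinates, whose origin is the TCP and whose axes are the tool frame's). Camera axes: x right, y down, z forward; pixel columns grow to the right and rows downward; lengths in m; the calibration is good to about 2 mm. The wrist camera is an equidistant fisheye: a pixel r from the principal point sees the ray r / f radians off the axis. A picture is of the moment at which its call begins: read the wrist's pose just before it. There is no depth.
- job.finish_job(): hands the job in, once; it reports no verdict.
The state is a dict: "time": time; "q": joint angles; "joint_vel": joint speeds; "joint_torque": joint torques, N m; "tool_pos": TCP position; "tcp_rot": TCP orientation; "wrist_force": force on the tool from outside, world axes, zero at the start; "torque": the same for the moment, N m; "width": opening from 0.0 (shut) to 1.0 (fully open).
Only numpy, scipy, OpenCV 4.12 (cv2) and the standard library are available. Lean on these libraries where they do the work, as an engineer would, in place of code of your own. Each camera call takes 0.05 s, during which the arm holds its last target.

TASK

Put the loose test cartridge into the flow-test fixture with its red-dot end outward: slide it flat between the guide rails until it meets the docking nose of the end stop, and dock it there with a steady push of about 8 newtons, held for a moment. Then push the blue handle of the toggle clamp down past its dead point until it locks home by itself and the rubber pad holds the cartridge down against the stop, without ramming or forcing the handle. Let go, and leave the other things on the bench where they are.

Things in the scene. Friction and masses are not known exactly. Their poses are not given: they have to be found in the camera images.
- fixture: Fixed test fixture, a grey base plate 92 wide (x) by 214 long (y from -112 to +102). Origin at bench level on its centre line; +y runs out of the nest, +x across, z up. Black nest floor at z 20 mm: a block y -42..30, then a tongue 36 mm wide to y 98 with open plate (z 11) beside it. Guide rails 46.4 mm apart, top z 26, y 0..22, then flared mouths to y 33, up to 72 mm over all.
- end_stop: Steel bracket at the nest's inner end with a docking nose in front: block 38 mm wide, z 20..31. A brass screw sets it, unmeasured: its hard face stands anywhere from y -4 to +10 mm in this frame (origin, axes as the fixture's), so find it by feel. A soft lip, 2.5 mm proud, yields at 0.2 N; the rest is hard. Docking needs 5 N or more of push for 0.2 s; over 13 N (clamp open) is too rough.
- cartridge: Loose clear-white flat test cartridge, 44 mm (x) by 62 mm (y) by 8 mm thick (red dot to 10), about 40 g, lying flat. Origin at the middle of its underside. The red dot and gold pad are at its +y end (to point outward); its plain -y end goes in first. Loaded, its axes match the fixture's and its underside is at 20 mm. Grip it across the 44 mm, near the red-dot end, which stays out beyond the rails.
- lead_edge (a point): Middle of the lower edge of the cartridge's plain (-y) end, 31 mm from its origin. It must touch the docking nose; turns with the cartridge.
- handle_grip (a point): Point on the axis of the blue grip, 16 mm thick round bar, 24 mm from its round end. Moves in the fixture's x = 0 plane. In fixture y, z (mm), by value of joint clamp_handle: 0: -93, 123; 0.82: -133, 109; 1.53: -159, 90; 2.21: -173, 67; 2.47: -175, 54; 2.71 (dead point): -174, 36; 2.83 (locked): -171, 23. The grip leans back from upright by 9, 32, 52, 72, 80, 93, 100 degrees there.
- blue_grip: The clamp's lever: steel bar with blue grip, free end 116 mm from its origin along its own -y. Open it stands up behind the raised steel arm, with a gap of about 35 mm between; push it on its front or upper side, back (fixture -y) and down. Takes 2 to 3 N to swing; from joint 2.43 up to about 10 N at the grip, falling to nothing at the dead point. Then it snaps home. Over 25 N on it is too much.
- clamp_handle (a joint): Angle between clamp handle and clamp arm, rad. 0: fully open (the start). The pad meets the cartridge near 2.43, the dead point is near 2.71, and past it the spring drives the handle to its own stop at 2.83, where it stays (locked). Let go before the dead point, it springs back to about 2.43.
- clamp_pad: Black rubber pad, 16 mm across, sprung on a spindle at the end of the clamp arm; origin in the middle of its face. Open it stands about 120 mm above the bench at fixture y about -11; locked it presses on the cartridge's top at fixture y 20 with about 17 N.
- tube_tray: Bystander: pale tray with dark-capped tubes, 89 x 162 x 44 mm, origin under its middle. Leave it.
- red_cup: Bystander: specimen cup with red lid, 62 mm across, 69 mm high, origin under its middle. Leave it.
- petri: Bystander: closed petri dish, 90 mm across, 14 mm high, origin under its middle. Leave it.
Things that resemble listed ones, but are neither listed nor needed, are in the scene too. What is shaped like the cartridge but brown or green is not meant.

How it is judged:
On the way, in this order (a step that is already met when the one before it is completed fails the run):
1. the cartridge lies square in the nest, plain end first, pressed on the end stop with over 5 N while the clamp is still open (y of lead_edge in the frame of end_stop between -0.0055 and 0.013 m and x of lead_edge in the frame of end_stop between -0.003 and 0.003 m and z of lead_edge in the frame of fixture between 0.018 and 0.022 m and angle between the y axis of cartridge and the y axis of fixture, either way round below 0.06 rad and angle between cartridge's own z axis and vertical below 0.05 rad and contact force between cartridge and end_stop above 5 N and value of joint clamp_handle below 1.8 rad), for 0.2 s.
2. the clamp handle is past its dead point and the pad presses on the cartridge (value of joint clamp_handle above 2.78 rad and contact force between clamp_pad and cartridge above 10 N), for 0.2 s.
At the end, for the whole second after the job is handed in: Cartridge at rest, flat on the nest floor (2 mm), plain end still touching the stop's soft lip, within 3 mm of its middle and 0.06 rad of square; handle joint above 2.78 rad (past the dead point, at its stop); pad pressing on the cartridge with over 10 N (all of step 2 and y of lead_edge in the frame of end_stop between -0.0055 and 0.013 m and x of lead_edge in the frame of end_stop between -0.003 and 0.003 m and z of lead_edge in the frame of fixture between 0.018 and 0.022 m and angle between the y axis of cartridge and the y axis of fixture, either way round below 0.06 rad and angle between cartridge's own z axis and vertical below 0.05 rad and contact force between cartridge and end_stop above 0.02 N and linear speed of cartridge below 0.01 m/s).
It fails at once if the cartridge was pushed against the end stop with over 13 N while the clamp was open (contact force between cartridge and end_stop above 13 N and value of joint clamp_handle below 2.4 rad).
It fails at once if the handle was pushed with over 25 N (contact force between anything else and blue_grip above 25 N).
It fails at once if the tube tray was moved more than 20 mm or tipped (distance of tube_tray from where it was at the start of the episode above 0.02 m or angle between tube_tray's own z axis and vertical above 0.3 rad).
It fails at once if the red-lidded cup was moved more than 20 mm or tipped (distance of red_cup from where it was at the start of the episode above 0.02 m or angle between red_cup's own z axis and vertical above 0.3 rad).
It fails at once if the petri dish was moved more than 20 mm or tipped (distance of petri from where it was at the start of the episode above 0.02 m or angle between petri's own z axis and vertical above 0.3 rad).
It also fails if it takes over 58 s, if anything falls off the work surface, if the arm or the gripper's body presses on something with over 40 N, if the wrist force passes 120 N, or if a joint passes its speed limit or range.

## Working session

There is one attempt and no reset: what is moved stays moved. The work goes in short steps, Python scripts to look and compute and a tool call to move; the robot and the scene stay as the last step left them, time stands still between calls to the robot, and variables do not carry over. Pictures are saved under pics/ and viewed, and the job is handed in when it is done.

Besides the shell and the picture viewer there is one more tool, called as name(argument=value, ...), one argument or row to a line, values as JSON. arm_command: Moves the arm, as the interface text tells. Its arguments: {"type":"object","properties":{"deltas":{"type":"array"},"fingers":{"type":"number"},"newtons":{"type":"number"}},"required":["deltas"]}

```bash
ls; mkdir -p pics; cat > h.py <<'E'
import numpy as np, cv2
from scipy.spatial.transform import Rotation as Ro
from workcell import sensors, read_camera, job, bot
def cam(name):
    s=sensors.read_state(); c=read_camera(name); im=c['color']; H=im.shape[0]
    c['f']=H/2/np.tan(np.radians(c['vfov'])/2)
    c['state']=s
    if name=='wrist':
        T=np.eye(4); T[:3,:3]=Ro.from_rotvec(s['tcp_rot']).as_matrix(); T[:3,3]=s['tool_pos']
        W=T@np.array(c['T_tool_cam']); c['o']=W[:3,3]; c['Rwc']=W[:3,:3]
    else:
        R=np.array(c['R']); c['Rwc']=R.T; c['o']=-R.T@np.array(c['t'])
    return c
def ray(c,uv,fish=False):
    u,v=uv[0]-c['cx'],uv[1]-c['cy']
    if fish:
        r=np.hypot(u,v); th=r/c['f']; d=np.array([np.sin(th)*u/max(r,1e-9),np.sin(th)*v/max(r,1e-9),np.cos(th)])
    else: d=np.array([u,v,c['f']]); d=d/np.linalg.norm(d)
    return c['Rwc']@d
def onplane(c,uv,z,fish=False):
    d=ray(c,uv,fish); return c['o']+d*(z-c['o'][2])/d[2]
def proj(c,X,fish=False):
    p=c['Rwc'].T@(np.array(X)-c['o'])
    if fish:
        r=np.hypot(p[0],p[1]); th=np.arctan2(r,p[2]); return np.array([c['cx'],c['cy']])+c['f']*th*p[:2]/r
    return np.array([c['cx'],c['cy']])+c['f']*p[:2]/p[2]
def tri(c1,uv1,c2,uv2,f1=False,f2=False):
    d1=ray(c1,uv1,f1);d2=ray(c2,uv2,f2)
    A=np.stack([d1,-d2],1); s=np.linalg.lstsq(A,c2['o']-c1['o'],rcond=None)[0]
    a=c1['o']+s[0]*d1;b=c2['o']+s[1]*d2
    return (a+b)/2,np.linalg.norm(a-b)
def save(c,n): cv2.imwrite('pics/'+n,cv2.cvtColor(c['color'],cv2.COLOR_RGB2BGR))
E
python3 - <<'E'
from h import *
import pickle
print(bot.grasp_offset)
for n in ['scene','side','wrist']:
    c=cam(n); save(c,n+'0.png'); pickle.dump(c,open(n+'0.pkl','wb')); print(n,c['o'],c['Rwc'][:,2],c['f'],c['cx'],c['cy'])
print(c['state'])
E
```

```text
pics
0.0187
scene [-0.14497549 -0.54810027  1.21888435] [ 0.44819621  0.43958918 -0.77838391] 499.8269290984606 277.333226856292 213.31617633853173
side [-0.01739716 -0.81026956  0.90009743] [ 0.40356431  0.68048292 -0.61161985] 467.4582736040742 277.3517733369679 211.82990572098203
wrist [0.08726789 0.67365702 0.37267353] [ 0.29380962 -0.07415624 -0.95298308] 325.19226210127806 283.9897168968804 210.41003742941956
{'time': 0.1, 'q': array([ 1.29111088e+00,  2.64725949e-01,  1.60525461e+00, -1.47716487e-05,
        1.27371985e+00, -3.68972336e-02]), 'joint_vel': array([ 0.00047515, -0.00295062, -0.00222198, -0.00086776, -0.00234967,
        0.00208659]), 'joint_torque': array([-1.21491860e-05, -5.16703963e+01, -3.68589807e+01, -3.39767519e-05,
        6.18925624e-03, -3.18510240e-05]), 'tool_pos': array([0.16207225, 0.65447144, 0.19034492]), 'tcp_rot': array([-1.31559631, -1.02727961,  1.03011464]), 'wrist_force': array([-0.34354288,  0.03938924, -0.2590989 ]), 'torque': array([ 0.01284703, -0.00994337,  0.05322499]), 'width': 1.0016221548861797}
```

View pics/scene0.png

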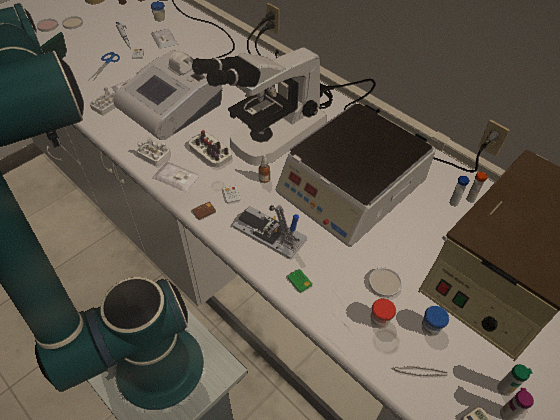

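View pics/side0.png

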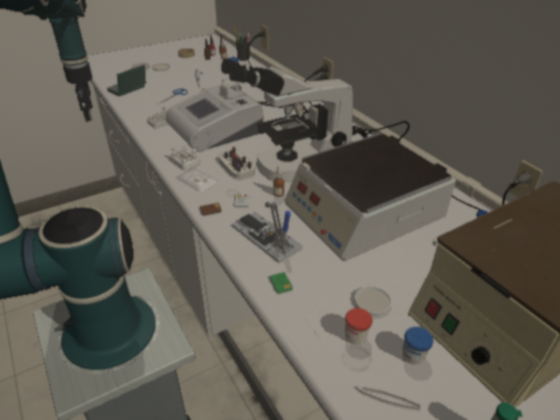

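View pics/wrist0.png

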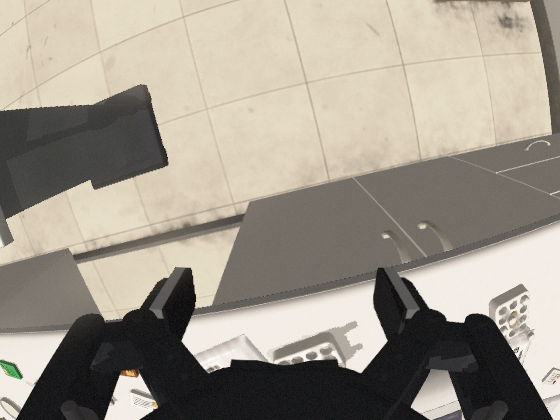

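```bash
python3 - <<'E'
from h import *
import pickle
c=pickle.load(open('scene0.pkl','rb'));im=c['color'][125:305,130:340]
cv2.imwrite('pics/sz.png',cv2.cvtColor(cv2.resize(im,None,fx=3.3,fy=3.3,interpolation=cv2.INTER_CUBIC),cv2.COLOR_RGB2BGR))
c2=pickle.load(open('side0.pkl','rb'));im=c2['color'][135:315,155:365]
cv2.imwrite('pics/dz.png',cv2.cvtColor(cv2.resize(im,None,fx=3.3,fy=3.3,interpolation=cv2.INTER_CUBIC),cv2.COLOR_RGB2BGR))
for uv in [(265,230),(230,192),(175,177),(203,210),(300,280)]: print(uv,onplane(c,uv,0.0))
E
```

```text
(265, 230) [0.48386374 0.12057809 0.        ]
(230, 192) [0.51074932 0.31099533 0.        ]
(175, 177) [0.42519766 0.48904127 0.        ]
(203, 210) [0.40030281 0.31436702 0.        ]
(300, 280) [ 4.30789328e-01 -7.60928087e-02 -2.22044605e-16]
```

View pics/sz.png

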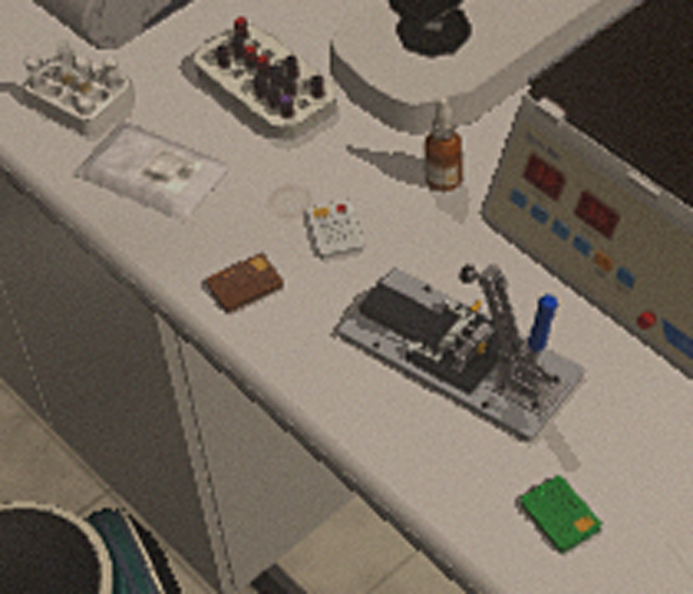

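View pics/dz.png

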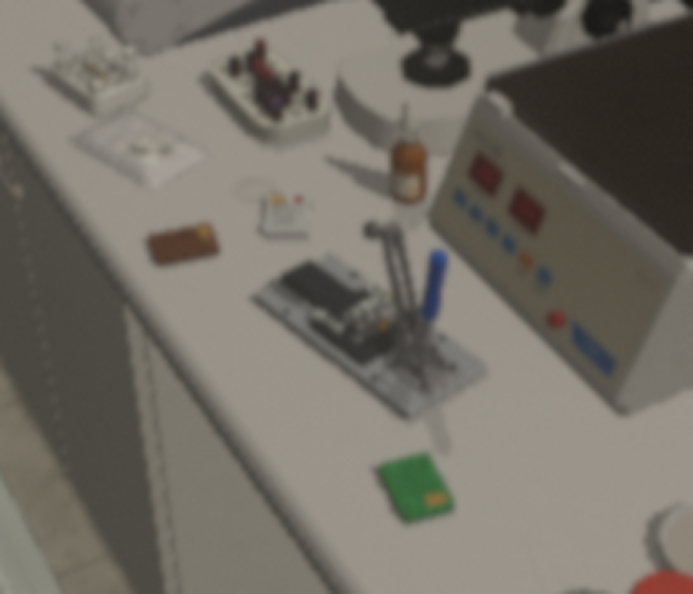

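```bash
python3 - <<'E'
from h import *
import pickle
c=pickle.load(open('scene0.pkl','rb'))
P=lambda x,y,z:onplane(c,(130+x/3.3,125+y/3.3),z)
C=[P(*p,0.011)[:2] for p in [(337,326),(395,270),(583,368),(530,438)]]
print(C,[np.linalg.norm(C[i]-C[i-1]) for i in range(4)],np.mean(C,0))
K=[P(*p,0.008)[:2] for p in [(307,208),(351,200),(365,246),(320,258)]]
print(K,[np.linalg.norm(K[i]-K[i-1]) for i in range(4)],np.mean(K,0))
print('grip',P(543,345,0.09),P(548,300,0.14))
print('centrifuge',P(485,215,0),P(693,385,0),P(535,95,0.15), 'microbase',P(340,80,.02),P(405,130,0.02),P(470,110,.02),'bottle',P(440,185,0.),P(442,105,.08))
print('cup',onplane(c,(384,310),.069),'petri',onplane(c,(385,282),.014),'tray',P(262,78,.03))
s=sensors.read_state();print(Ro.from_rotvec(s['tcp_rot']).as_matrix())
print(c['state']['time'],s['time'])
E
```

```text
[array([0.42352593, 0.202182  ]), array([0.50751772, 0.21356043]), array([0.5497207 , 0.00918663]), array([ 0.46079267, -0.00978955])] [np.float64(0.21522255695888826), np.float64(0.08475901551982956), np.float64(0.2086857467024373), np.float64(0.09093013497256705)] [0.48538925 0.10378488]
[array([0.50180602, 0.33404928]), array([0.53959082, 0.31150517]), array([0.50913431, 0.25774642]), array([0.46833375, 0.27691361])] [np.float64(0.06621840732129979), np.float64(0.04399918250219359), np.float64(0.0617867558350655), np.float64(0.04507845314096349)] [0.50471623 0.29505362]
grip [0.49786097 0.01350777 0.09      ] [0.50647229 0.01827035 0.14      ]
centrifuge [0.62459282 0.20949255 0.        ] [ 0.61299118 -0.0692125   0.        ] [0.66702281 0.18808673 0.15      ] microbase [0.63743133 0.43570155 0.02      ] [0.63571335 0.33533066 0.02      ] [0.7026496 0.3093209 0.02     ] bottle [0.6209481  0.26952256 0.        ] [0.64564178 0.29050722 0.08      ]
cup [ 0.48591394 -0.31567971  0.069     ] petri [ 0.5878621 -0.2533913  0.014    ] tray [0.57564876 0.4862688  0.03      ]
[[ 2.40441672e-01 -4.99066340e-04 -9.70663460e-01]
 [ 9.70661811e-01 -1.79034130e-03  2.40442184e-01]
 [-1.85781548e-03 -9.99998273e-01  5.39519825e-05]]
0.0 0.15
```

arm_command(
  deltas=[
    [-0.028,-0.002,-0.036,0],
    [-0.028,-0.002,-0.036,0],
    [-0.028,-0.002,-0.036,0],
    [-0.028,-0.002,-0.036,0],
    [-0.028,-0.002,-0.036,0],
    [-0.028,-0.002,-0.036,0],
    [-0.028,-0.002,-0.036,0],
    [-0.028,-0.002,-0.036,0],
    [-0.028,-0.002,-0.036,0],
    [-0.028,-0.002,-0.036,0],
    [-0.028,-0.002,-0.036,0],
    [-0.028,-0.002,-0.036,0],
    [0,0,0,0.16],
    [0,0,0,0.16],
    [0,0,0,0.16],
    [0,0,0,0.16],
    [0,0,0,0.16],
    [0,0,0,0.16],
    [0,0,0,0.16],
    [0,0,0,0.16],
  ],
  fingers=0.0854,
)

```text
time: 2.65
tool_pos: [0.5005, 0.2251, 0.2152]
tcp_rot: [-1.571, -0.033, 0.034]
wrist_force: [-0.6, 0.0, -0.7]
width: 0.998
```

```bash
python3 - <<'E'
from h import *
import pickle
c=cam('wrist');save(c,'w1.png');pickle.dump(c,open('w1.pkl','wb'));s=c['state'];print(s['time'],s['tool_pos'],Ro.from_rotvec(s['tcp_rot']).as_matrix()[:,0],s['wrist_force'])
print('cartr',proj(c,[.505,.295,.004],1),'fix',proj(c,[.485,.104,.02],1))
E
```

```text
2.65 [0.50053399 0.22507631 0.2151822 ] [ 9.99087425e-01  4.27071595e-02 -6.44623404e-04] [-0.61121305  0.00328298 -0.69226206]
cartr [290.03216966 116.9241824 ] fix [267.69980476 267.2581758 ]
```

View pics/w1.png

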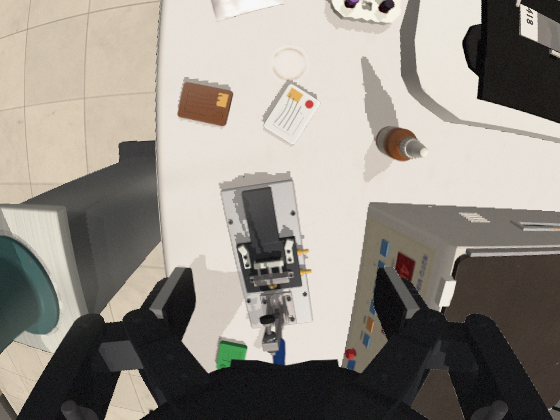

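```bash
python3 - <<'E'
from h import *
import pickle
c=pickle.load(open('w1.pkl','rb'));im=c['color']
def z(y0,y1,x0,x1,k,n):
    cv2.imwrite('pics/'+n,cv2.cvtColor(cv2.resize(im[y0:y1,x0:x1],None,fx=k,fy=k,interpolation=cv2.INTER_CUBIC),cv2.COLOR_RGB2BGR))
z(72,152,252,332,7,'wc.png'); z(170,330,200,330,3.7,'wf.png')
E
```

```text
(no output)
```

View pics/wc.png

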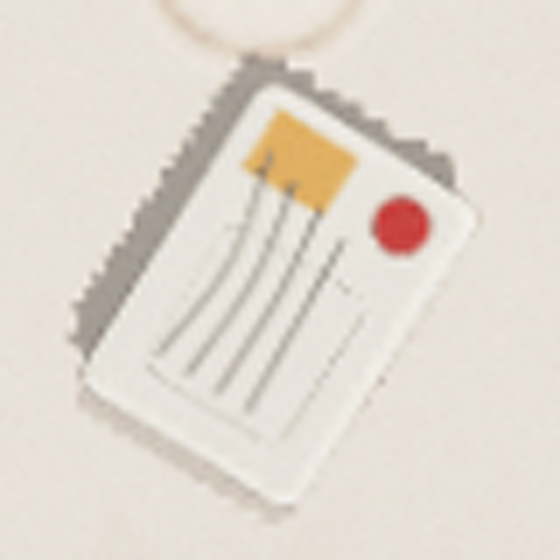

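View pics/wf.png

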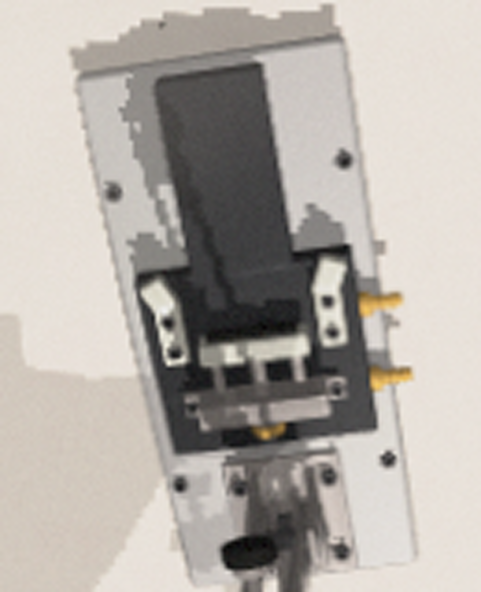

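```bash
python3 - <<'E'
from h import *
import pickle
c=pickle.load(open('w1.pkl','rb'))
K=[onplane(c,(252+(x+.5)/7-.5,72+(y+.5)/7-.5),.008,1)[:2] for x,y in [(260,80),(480,216),(292,510),(82,384)]]
K=np.array(K);print(K,[np.linalg.norm(K[i]-K[i-1]) for i in range(4)],K.mean(0))
a=lambda v:np.degrees(np.arctan2(v[1],v[0]))
print('cart y ang',a(K[0]-K[3]),a(K[1]-K[2]),'x+90',a(K[1]-K[0])+90,a(K[2]-K[3])+90)
F=lambda x,y,z:onplane(c,(200+(x+.5)/3.7-.5,170+(y+.5)/3.7-.5),z,1)[:2]
C=np.array([F(*p,.011) for p in [(78,75),(345,38),(418,562),(190,588)]])
print(C,[np.linalg.norm(C[i]-C[i-1]) for i in range(4)])
print('fix y',a(C[0]-C[3]),a(C[1]-C[2]),'x+90',a(C[1]-C[0])+90,a(C[2]-C[3])+90)
T=[F(*p,.02) for p in [(155,83),(263,62),(295,255),(190,275)]];print(T,np.linalg.norm(T[0]-T[1]),a(T[0]-T[3]),a(T[1]-T[2]),a(T[1]-T[0])+90)
B=[F(*p,.02) for p in [(138,272),(348,247),(377,428),(175,452)]];print('block',B,[np.linalg.norm(B[i]-B[i-1]) for i in range(4)],a(B[0]-B[3]),a(B[1]-B[2]),a(B[1]-B[0])+90,a(B[2]-B[3])+90)
print('rails top',[F(*p,.026) for p in [(188,362),(318,345),(140,290),(340,255),(178,303),(312,285)]])
print('nose',[F(*p,.031) for p in [(200,342),(310,328)]])
E
```

```text
[[0.50151553 0.33567437]
 [0.53964251 0.31451559]
 [0.51037444 0.26220539]
 [0.47373235 0.28240408]] [np.float64(0.060080183607844916), np.float64(0.043604585764808995), np.float64(0.05994144290635258), np.float64(0.041840526599399276)] [0.50631621 0.29869986]
cart y ang 62.45565521820515 60.77256366278123 x+90 60.97167310481392 61.13456436802477
[[ 0.42333714  0.20304283]
 [ 0.51196384  0.21923212]
 [ 0.55248991  0.01070253]
 [ 0.46194214 -0.00705229]] [np.float64(0.21361251769562492), np.float64(0.09009319437919368), np.float64(0.21243105175392957), np.float64(0.09227206070346387)]
fix y 100.4119567079698 100.99788955835173 x+90 100.35198871566092 101.09394246040789
[array([0.45064205, 0.20364207]), array([0.48562921, 0.21209449]), array([0.49862945, 0.14543338]), array([0.46293141, 0.13624921])] 0.03599367634862484 100.33456306895228 101.035304076919 103.5816377895514
block [array([0.4449079 , 0.13640259]), array([0.51644561, 0.1491657 ]), array([0.53097601, 0.07844543]), array([0.45754882, 0.06432904])] [np.float64(0.07317369572460083), np.float64(0.0726673286115211), np.float64(0.07219756781927446), np.float64(0.07477182070850137)] 99.94787477660563 101.61058239941782 100.11576313730747 100.88235489304655
rails top [array([0.46294245, 0.10562021]), array([0.50785367, 0.1145908 ]), array([0.44637472, 0.13238122]), array([0.51363699, 0.1486058 ]), array([0.45943341, 0.12822506]), array([0.50477823, 0.13721628])]
nose [array([0.46750709, 0.11625481]), array([0.50471809, 0.12346315])]
```

arm_command(
  deltas=[
    [0,0,0,0.136],
    [0,0,0,0.137],
    [0,0,0,0.136],
    [0,0,0,0.137],
    [-0.005,0.02,0.015,0],
    [-0.005,0.02,0.015,0],
    [-0.005,0.02,0.015,0],
    [-0.005,0.02,0.015,0],
    [-0.005,0.02,0.014,0],
    [-0.0056,0.02,0.014,0],
    [0,0.02,0,0],
    [0,0.015,0,0],
    [0,0,0,0],
  ],
)

```text
time: 4.32
tool_pos: [0.5147, 0.3159, 0.0587]
tcp_rot: [-1.538, 0.393, -0.389]
wrist_force: [-0.2, 0.1, 0.4]
width: 1.005
```

```bash
python3 - <<'E'
from h import *
import pickle
c=cam('wrist');save(c,'w2.png');pickle.dump(c,open('w2.pkl','wb'));s=c['state'];M=Ro.from_rotvec(s['tcp_rot']).as_matrix();print(s['time'],s['tool_pos'],np.degrees(np.arctan2(M[1,0],M[0,0])),s['wrist_force'])
E
```

```text
4.325 [0.51466866 0.31589259 0.05868606] -28.55862960918305 [-0.23422977  0.12843667  0.35019715]
```

View pics/w2.png

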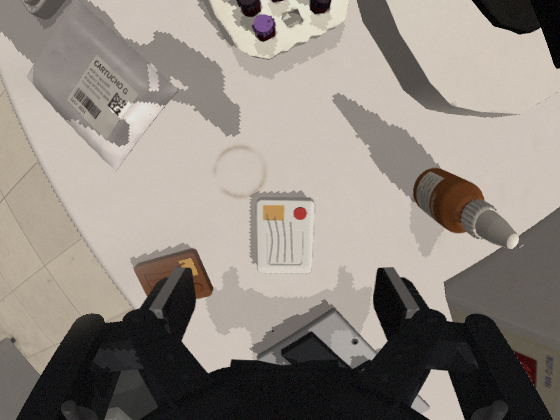

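```bash
python3 - <<'E'
from h import *
import pickle
c=pickle.load(open('w2.pkl','rb'));s=c['state'];M=Ro.from_rotvec(s['tcp_rot']).as_matrix()
tl=lambda uv,z:(M.T@(onplane(c,uv,z,1)-s['tool_pos']))[[0,2]]*1000
print('cart',[tl(p,.008).round(1) for p in [(257,198),(314,198),(312,273),(258,272)]])
print('dot',tl((300,213),.01))
print('brown',[tl(p,.008).round(1) for p in [(135,267),(195,249),(212,291)]])
print('tcp ground px',proj(c,[*s['tool_pos'][:2],0],1))
E
```

```text
cart [array([-19.7,  13.5]), array([22.7, 13.6]), array([ 23.3, -49.6]), array([-20.7, -48.8])]
dot [12.37157214  2.47298653]
brown [array([-129.6,  -48.4]), array([-71.4, -29.1]), array([-60.8, -68.4])]
tcp ground px [283.6127015  211.76776256]
```

arm_command(
  deltas=[
    [0.0014,0.015,0.003,0],
    [0,0.015,0,0],
    [0,0.012,0,0],
    [0,0.008,0,0],
    [0,0.006,0,0],
    [0,0,0,0],
  ],
  fingers=0.058,
)

```text
time: 5.12
tool_pos: [0.5183, 0.3189, 0.004]
tcp_rot: [-1.536, 0.391, -0.39]
wrist_force: [-1.3, 0.1, 0.2]
width: 0.68
```

```bash
python3 - <<'E'
from h import *
import pickle
c=cam('wrist');save(c,'w3.png');pickle.dump(c,open('w3.pkl','wb'));s=c['state'];M=Ro.from_rotvec(s['tcp_rot']).as_matrix();print(s['time'],s['tool_pos'],np.degrees(np.arctan2(M[1,0],M[0,0])),s['wrist_force'],s['width'])
E
```

```text
5.125 [0.51827011 0.31889391 0.00400746] -28.52835605919494 [-1.32554847  0.05438172  0.24105308] 0.6803143532259681
```

View pics/w3.png

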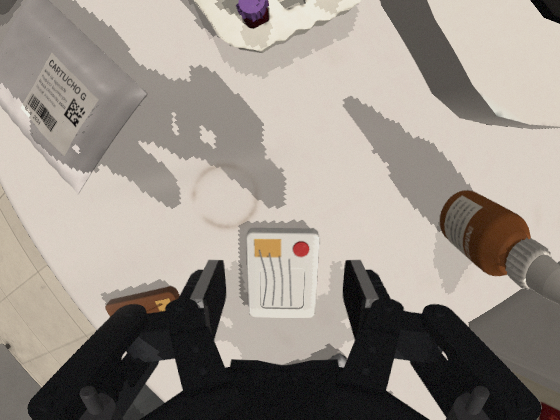

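arm_command(
  deltas=[
    [0,0.003,0,0],
    [0,0,0,0],
    [0,0,0,0],
  ],
)

```text
time: 5.55
tool_pos: [0.5188, 0.3192, 0.0018]
tcp_rot: [-1.535, 0.39, -0.391]
wrist_force: [0.5, 0.1, 0.6]
width: 0.677
```

arm_command(
  deltas=[
    [0,0,0,0],
    [0,0,0,0],
    [0,0,0,0],
    [0,0,0,0],
    [0,0,0,0],
    [0,0,0,0],
  ],
  fingers=0.038,
  newtons=35,
)

```text
time: 6.3
tool_pos: [0.5186, 0.3191, 0.0016]
tcp_rot: [-1.535, 0.39, -0.39]
wrist_force: [-0.1, -0.3, -0.7]
width: 0.446
```

```bash
python3 - <<'E'
from h import *
import pickle
c=cam('wrist');save(c,'w4.png');pickle.dump(c,open('w4.pkl','wb'));s=c['state'];M=Ro.from_rotvec(s['tcp_rot']).as_matrix();print(s['time'],s['tool_pos'],np.degrees(np.arctan2(M[1,0],M[0,0])),s['wrist_force'],s['width'])
E
```

```text
6.3 [0.51864183 0.31909939 0.00158895] -28.533928458869006 [-0.10424885 -0.26392115 -0.73206616] 0.44592101429508374
```

View pics/w4.png

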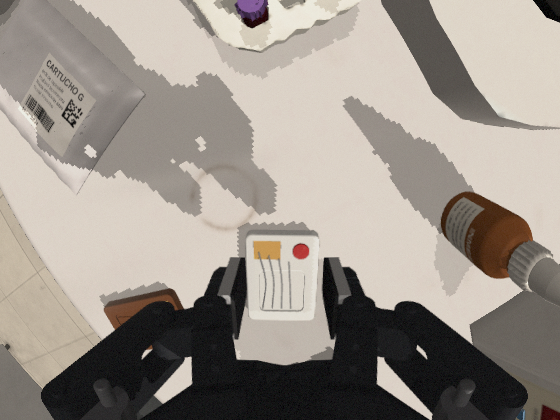

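arm_command(
  deltas=[
    [0,0,0,0],
    [0,0,0,0],
  ],
  fingers=0.03,
)

```text
time: 6.6
tool_pos: [0.5186, 0.3191, 0.0016]
tcp_rot: [-1.535, 0.39, -0.39]
wrist_force: [-0.4, 0.8, 0.6]
width: 0.353
```

```bash
python3 - <<'E'
from h import *
import pickle
c=cam('wrist');im=c['color'];s=c['state'];print(s['time'],s['tool_pos'],s['wrist_force'],s['width'])
cv2.imwrite('pics/w5.png',cv2.cvtColor(cv2.resize(im[210:350,200:370],None,fx=4,fy=4,interpolation=cv2.INTER_CUBIC),cv2.COLOR_RGB2BGR))
E
```

```text
6.6 [0.51861407 0.31910341 0.00157041] [-0.42028035  0.80883599  0.58927096] 0.3533094750130702
```

View pics/w5.png

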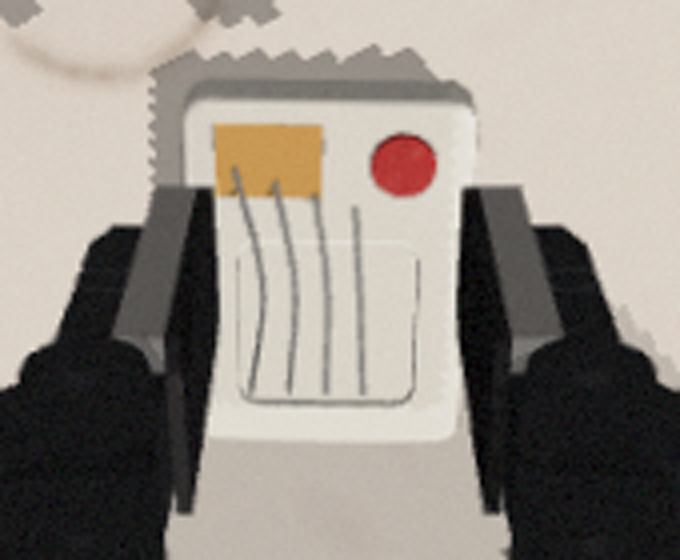

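```bash
python3 - <<'E'
from h import *
c=cam('wrist');s=c['state'];M=Ro.from_rotvec(s['tcp_rot']).as_matrix()
for h in [0,.005,.01,.015,.02,.025,.03]:
    print(h,[proj(c,s['tool_pos']+M@np.array([x,-h,z]),1).round(1) for x,z in [(-.015,.011),(.015,.011),(-.015,-.011),(.015,-.011)]])
print(s['width'])
E
```

```text
0 [array([258.2, 224.7]), array([308.4, 224.8]), array([259.2, 257.8]), array([307.4, 257.8])]
0.005 [array([257.6, 227.6]), array([309. , 227.7]), array([258.6, 261.3]), array([307.9, 261.4])]
0.01 [array([256.9, 230.7]), array([309.6, 230.8]), array([258. , 265.1]), array([308.5, 265.2])]
0.015 [array([256.2, 234. ]), array([310.3, 234.1]), array([257.4, 269. ]), array([309. , 269.1])]
0.02 [array([255.5, 237.4]), array([311. , 237.5]), array([256.7, 273.1]), array([309.7, 273.2])]
0.025 [array([254.7, 241. ]), array([311.7, 241.1]), array([256.1, 277.4]), array([310.3, 277.5])]
0.03 [array([253.9, 244.8]), array([312.5, 244.9]), array([255.3, 281.9]), array([311. , 282.1])]
0.3521261445729671
```

```bash
python3 - <<'E'
from h import *
for n in ['scene','side']:
    c=cam(n);s=c['state'];p=proj(c,s['tool_pos']);print(n,p)
    u,v=p.astype(int);im=c['color'][v-70:v+40,u-70:u+70]
    cv2.imwrite(f'pics/{n}5.png',cv2.cvtColor(cv2.resize(im,None,fx=5,fy=5,interpolation=cv2.INTER_CUBIC),cv2.COLOR_RGB2BGR))
    print('tcp in crop',(p-[u-70,v-70])*5, 'card corners', [((proj(c,[x,y,.008])-[u-70,v-70])*5).round() for x,y in [(0.5015,.3357),(.5396,.3145),(.5104,.2622),(.4737,.2824)]])
E
```

```text
scene [230.13371516 189.06102402]
tcp in crop [350.66857578 350.30512011] card corners [array([313., 344.]), array([379., 331.]), array([400., 398.]), array([335., 412.])]
side [242.29937991 196.47759839]
tcp in crop [351.49689955 352.38799197] card corners [array([316., 340.]), array([383., 338.]), array([381., 393.]), array([315., 394.])]
```

View pics/scene5.png

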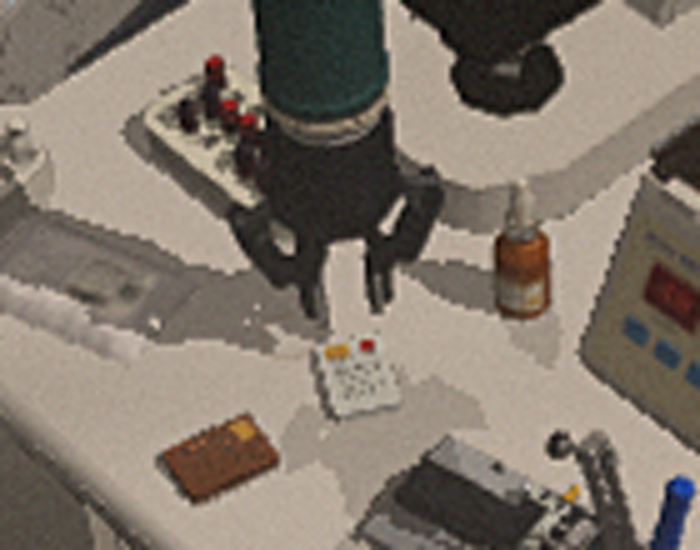

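View pics/side5.png

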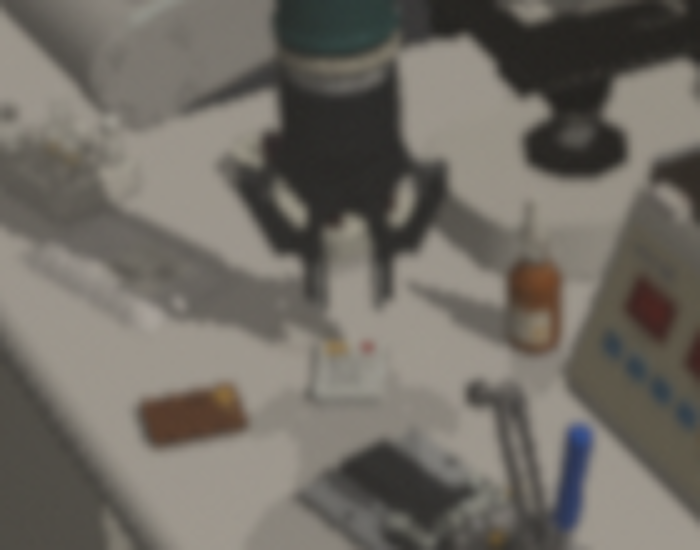

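```bash
python3 - <<'E'
from h import *
a=cam('scene');b=cam('side');s=a['state'];M=Ro.from_rotvec(s['tcp_rot']).as_matrix()
A=lambda x,y:(160+x/5,119+y/5);B=lambda x,y:(172+x/5,126+y/5)
for p,q in [((312,318),(315,305)),((378,312),(383,303))]:
    X,e=tri(a,A(*p),b,B(*q));print(X,e,(M.T@(X-s['tool_pos']))*1000)
print(s['time'])
E
```

```text
[0.49953926 0.33036764 0.03912949] 0.0008777660546764834 [-22.19194857 -37.54169673   0.77348628]
[0.53155237 0.30025749 0.04577695] 0.0052078579513435445 [ 20.31591059 -44.18714102 -10.38753307]
6.8
```

arm_command(
  deltas=[
    [0,0,0,0],
    [0,0,0,0],
    [0,0,0,0],
    [0,0.008,0,0],
    [0,0.008,0,0],
    [0,0.008,0,0],
    [0,0.004,0,0],
    [0,0,0,0],
  ],
  fingers=0.058,
)

```text
time: 7.9
tool_pos: [0.5182, 0.3188, -0.0271]
tcp_rot: [-1.536, 0.391, -0.39]
wrist_force: [0.2, -0.6, 0.4]
width: 0.678
```

```bash
python3 - <<'E'
from h import *
c=cam('wrist');im=c['color'];s=c['state'];print(s['time'],s['tool_pos'],s['wrist_force'],s['width'])
cv2.imwrite('pics/w6.png',cv2.cvtColor(cv2.resize(im[210:350,190:370],None,fx=4,fy=4,interpolation=cv2.INTER_CUBIC),cv2.COLOR_RGB2BGR))
E
```

```text
7.9 [ 0.51815761  0.31878693 -0.02712716] [ 0.1788549  -0.55287579  0.37191257] 0.6776022009979232
```

View pics/w6.png

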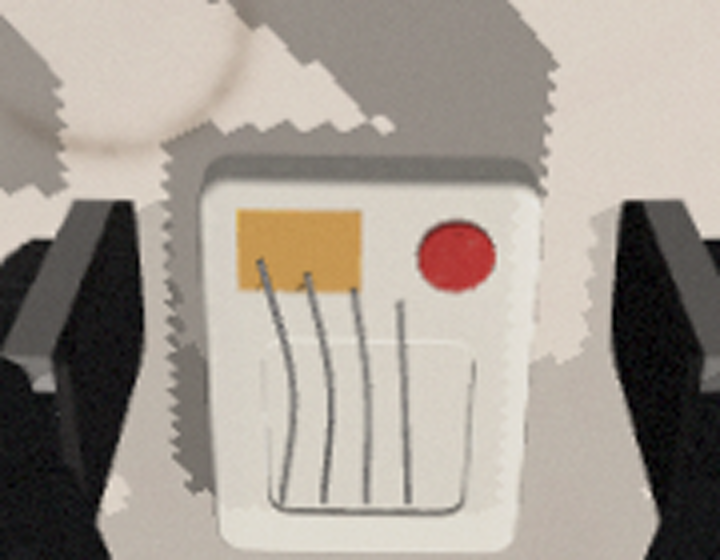

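arm_command(
  deltas=[
    [0,0.004,0,0],
    [0,0.004,0,0],
    [0,0.002,0,0],
    [0,0,0,0],
  ],
  fingers=0.05,
)

```text
time: 8.45
tool_pos: [0.5184, 0.319, -0.0367]
tcp_rot: [-1.536, 0.391, -0.39]
wrist_force: [0.1, -0.8, 0.7]
width: 0.585
```

```bash
python3 - <<'E'
from h import *
c=cam('wrist');im=c['color'];s=c['state'];print(s['time'],s['tool_pos'],s['wrist_force'],s['width'])
cv2.imwrite('pics/w7.png',cv2.cvtColor(cv2.resize(im[210:350,190:370],None,fx=4,fy=4,interpolation=cv2.INTER_CUBIC),cv2.COLOR_RGB2BGR))
E
```

```text
8.45 [ 0.51840828  0.31897451 -0.0367116 ] [ 0.12860723 -0.76003035  0.66401427] 0.5847214213666837
```

View pics/w7.png

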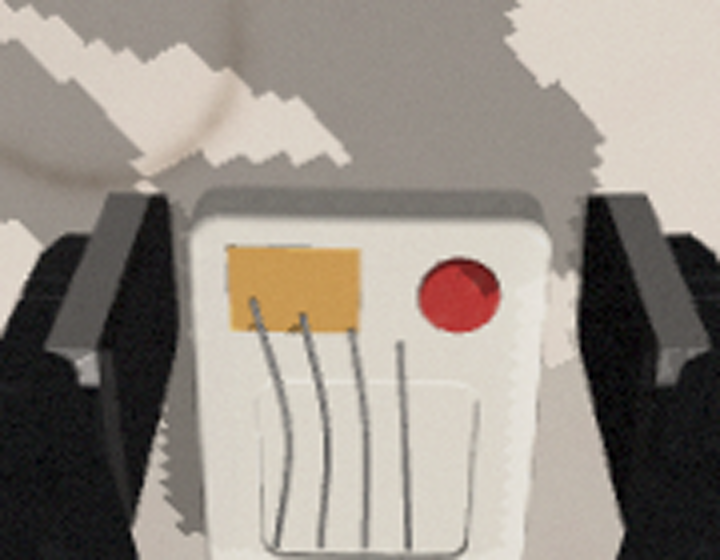

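arm_command(
  deltas=[
    [0,0.002,0,0],
    [0,0.002,0,0],
    [0,0.002,0,0],
    [0,0,0,0],
  ],
)

```text
time: 9.0
tool_pos: [0.5187, 0.3191, -0.0425]
tcp_rot: [-1.535, 0.39, -0.39]
wrist_force: [0.2, 0.5, 0.1]
width: 0.59
```

```bash
python3 - <<'E'
from h import *
c=cam('wrist');im=c['color'];s=c['state'];print(s['time'],s['tool_pos'],s['wrist_force'],s['width'])
cv2.imwrite('pics/w8.png',cv2.cvtColor(cv2.resize(im[210:350,190:370],None,fx=4,fy=4,interpolation=cv2.INTER_CUBIC),cv2.COLOR_RGB2BGR))
b=cam('scene')['color'];cv2.imwrite('pics/sc8.png',cv2.cvtColor(cv2.resize(b[140:220,190:290],None,fx=6,fy=6,interpolation=cv2.INTER_CUBIC),cv2.COLOR_RGB2BGR))
E
```

```text
9.0 [ 0.51866309  0.31910167 -0.04249331] [0.15794557 0.48552925 0.08941518] 0.5897258248568131
```

View pics/w8.png

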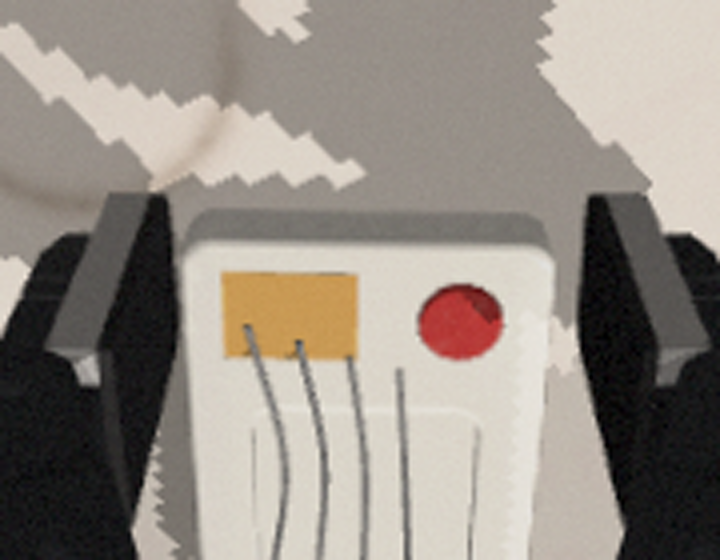

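View pics/sc8.png

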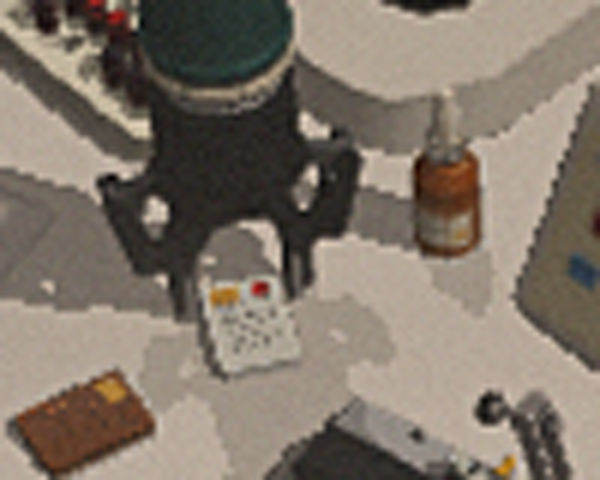

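```bash
python3 - <<'E'
from h import *
c=cam('wrist');s=c['state'];M=Ro.from_rotvec(s['tcp_rot']).as_matrix()
tl=lambda x,y,z:(M.T@(onplane(c,(190+x/4,210+y/4),z,1)-s['tool_pos']))[[0,2]].round(4)*1000
for z in (.0,.004,.008,.012): print(z,[tl(*p,z) for p in [(168,195),(585,195),(178,342),(578,342)]])
print([tl(*p,.008) for p in [(183,245),(553,245)]])
E
```

```text
0.0 [array([-24.6,   9. ]), array([25.6,  9.1]), array([-24.8, -12. ]), array([ 26.2, -11.9])]
0.004 [array([-23.9,  11. ]), array([24.9, 11.1]), array([-24. ,  -9.5]), array([25.5, -9.4])]
0.008 [array([-23.2,  13. ]), array([24.2, 13.1]), array([-23.3,  -6.9]), array([24.7, -6.8])]
0.012 [array([-22.5,  14.9]), array([23.4, 15. ]), array([-22.6,  -4.3]), array([24. , -4.2])]
[array([-21.8,   6.5]), array([20.8,  6.7])]
```

arm_command(
  deltas=[
    [0,-0.001,0,0],
    [0,0,0,0],
    [0,0,0,0],
    [0,0,0,0],
    [0,0,0,0],
  ],
  fingers=0.03,
  newtons=35,
)

```text
time: 9.78
tool_pos: [0.5186, 0.3191, -0.0414]
tcp_rot: [-1.535, 0.39, -0.39]
wrist_force: [0.3, 0.3, 1.7]
width: 0.5
```

```bash
python3 - <<'E'
from h import *
c=cam('wrist');im=c['color'];s=c['state'];print(s['time'],s['tool_pos'],s['wrist_force'],s['width'])
cv2.imwrite('pics/w9.png',cv2.cvtColor(cv2.resize(im[210:350,190:370],None,fx=4,fy=4,interpolation=cv2.INTER_CUBIC),cv2.COLOR_RGB2BGR))
E
```

```text
9.775 [ 0.51863239  0.31908665 -0.0414151 ] [0.31756942 0.29478592 1.72230985] 0.5002379995726617
```

View pics/w9.png

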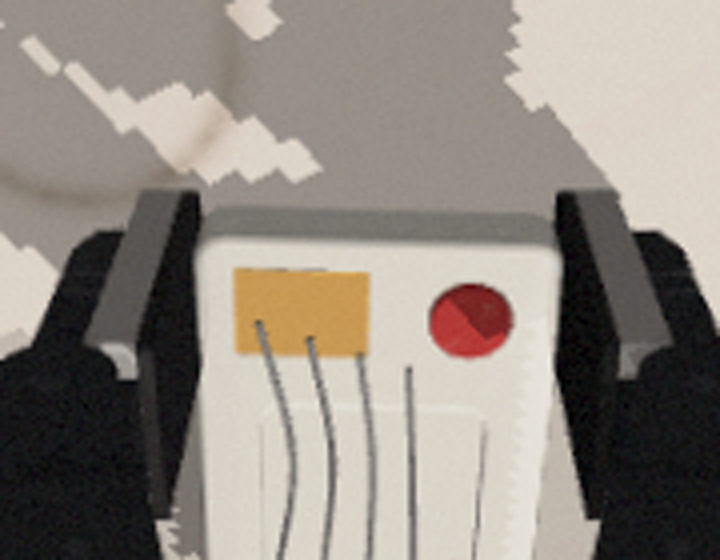

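arm_command(
  deltas=[
    [0,-0.005,0,0],
    [0,-0.015,0,0],
    [0,-0.02,0,0],
    [0,-0.02,0,0],
    [0,-0.02,0,0],
    [0,-0.01,0,0],
    [0,0,0,-0.137],
    [0,0,0,-0.137],
    [0,0,0,-0.137],
    [0,0,0,-0.137],
    [0,0,0,-0.136],
    [-0.01,0,-0.014,0],
    [-0.01,0,-0.014,0],
    [-0.01,0,-0.014,0],
    [-0.01,0,-0.014,0],
    [-0.01,0,-0.014,0],
    [-0.01,0,-0.014,0],
    [-0.01,0,-0.014,0],
    [0,0,0,0],
  ],
)

```text
time: 12.2
tool_pos: [0.4672, 0.2086, 0.0484]
tcp_rot: [-1.566, -0.145, 0.146]
wrist_force: [-1.0, 0.6, 0.8]
width: 0.503
```

```bash
python3 - <<'E'
from h import *
import pickle
c=cam('wrist');save(c,'w10.png');pickle.dump(c,open('w10.pkl','wb'));s=c['state'];M=Ro.from_rotvec(s['tcp_rot']).as_matrix();print(s['time'],s['tool_pos'],np.degrees(np.arctan2(M[1,0],M[0,0])),s['wrist_force'],s['width'])
E
```

```text
12.2 [0.46717362 0.20864877 0.04839777] 10.582209085436311 [-0.9503913   0.59293324  0.79538763] 0.5029116447405728
```

View pics/w10.png

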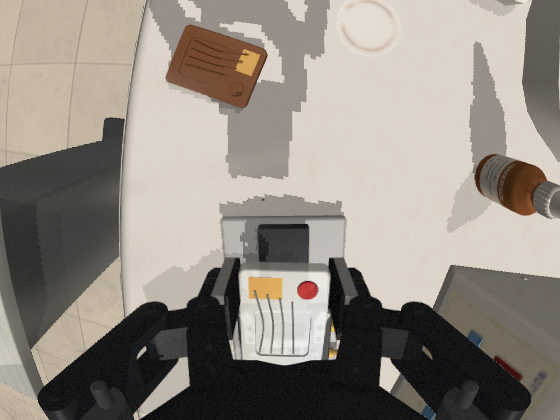

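```bash
python3 - <<'E'
from h import *
import pickle
c=pickle.load(open('w10.pkl','rb'));im=c['color']
cv2.imwrite('pics/w10z.png',cv2.cvtColor(cv2.resize(im[200:370,200:370],None,fx=4,fy=4,interpolation=cv2.INTER_CUBIC),cv2.COLOR_RGB2BGR))
E
```

```text
(no output)
```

View pics/w10z.png

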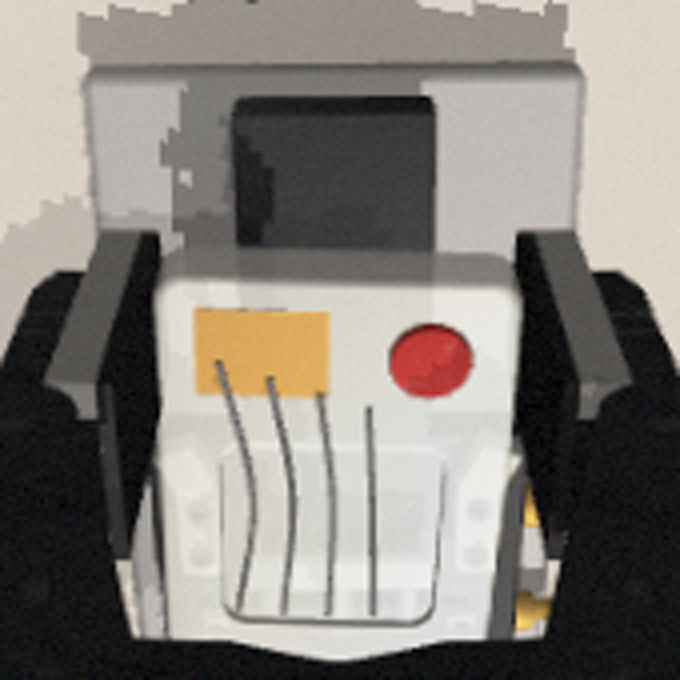

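```bash
python3 - <<'E'
from h import *
import pickle
c=pickle.load(open('w10.pkl','rb'));s=c['state'];M=Ro.from_rotvec(s['tcp_rot']).as_matrix()
tl=lambda x,y,z:(M.T@(onplane(c,(200+(x+.5)/4-.5,200+(y+.5)/4-.5),z,1)-s['tool_pos']))[[0,2]]*1000
print('plate',[tl(*p,.011).round(1) for p in [(90,80),(581,78),(103,228),(573,228)]])
print('tongue',[tl(*p,.02).round(1) for p in [(234,113),(436,113),(238,247),(434,247)]])
zt=s['tool_pos'][2]+.0414+.008
print('cart',[tl(*p,zt).round(1) for p in [(158,287),(521,287),(165,470),(512,470)]])
E
```

```text
plate [array([-44.3,   0.7]), array([44.6,  1.3]), array([-43.7, -29. ]), array([ 45.2, -28.8])]
tongue [array([-17.4,  -2.1]), array([17.7, -2. ]), array([-17.4, -28. ]), array([ 18.1, -28. ])]
cart [array([-20.3,   5.6]), array([21.9,  5.7]), array([-21. , -20.9]), array([ 22.6, -20.8])]
```

arm_command(
  deltas=[
    [-0.0002,0.012,0,-0.005],
    [0,0.015,0,0],
    [0,0.015,0,0],
    [0,0.013,0,0],
    [0,0.008,0,0],
    [0,0.003,0,0],
    [0,0,0,0],
    [0,0,0,0],
  ],
)

```text
time: 13.25
tool_pos: [0.4684, 0.21, -0.0168]
tcp_rot: [-1.565, -0.151, 0.149]
wrist_force: [-0.3, 0.4, -0.1]
width: 0.5
```

arm_command(
  deltas=[
    [0,0.001,0,0],
    [0,0.001,0,0],
    [0,0,0,0],
  ],
)

```text
time: 13.62
tool_pos: [0.4677, 0.2098, -0.0194]
tcp_rot: [-1.566, -0.15, 0.15]
wrist_force: [0.1, -0.8, -0.2]
width: 0.503
```

arm_command(
  deltas=[
    [0,0.0007,0,0],
    [0,0,0,0],
  ],
)

```text
time: 13.88
tool_pos: [0.4677, 0.2098, -0.0202]
tcp_rot: [-1.566, -0.15, 0.15]
wrist_force: [0.6, -0.1, -0.9]
width: 0.501
```

arm_command(
  deltas=[
    [0,0.0007,0,0],
    [0,0,0,0],
  ],
)

```text
time: 14.12
tool_pos: [0.4677, 0.2098, -0.0209]
tcp_rot: [-1.566, -0.15, 0.15]
wrist_force: [0.5, 0.1, -0.8]
width: 0.507
```

arm_command(
  deltas=[
    [0,0.0005,0,0],
    [0,0,0,0],
  ],
)

```text
time: 14.38
tool_pos: [0.4678, 0.2098, -0.0214]
tcp_rot: [-1.566, -0.15, 0.15]
wrist_force: [0.1, 0.0, -0.2]
width: 0.504
```

arm_command(
  deltas=[
    [0,0.0005,0,0],
    [0,0,0,0],
  ],
)

```text
time: 14.62
tool_pos: [0.4678, 0.2098, -0.0214]
tcp_rot: [-1.566, -0.15, 0.15]
wrist_force: [-1.9, -0.4, 4.6]
width: 0.503
```

arm_command(
  deltas=[
    [0,0.0005,0,0],
    [0,0,0,0],
  ],
)

```text
time: 14.88
tool_pos: [0.4679, 0.2098, -0.0215]
tcp_rot: [-1.566, -0.15, 0.15]
wrist_force: [-3.1, -1.5, 8.4]
width: 0.5
```

```bash
python3 - <<'E'
from h import *
c=cam('wrist');im=c['color'];s=c['state'];print(s['time'],s['tool_pos'],s['wrist_force'],s['width'])
cv2.imwrite('pics/w11.png',cv2.cvtColor(cv2.resize(im[200:370,200:370],None,fx=4,fy=4,interpolation=cv2.INTER_CUBIC),cv2.COLOR_RGB2BGR))
E
```

```text
14.875 [ 0.46785978  0.20984773 -0.02150611] [-3.08704529 -1.53504053  8.42201658] 0.49990836173612785
```

View pics/w11.png

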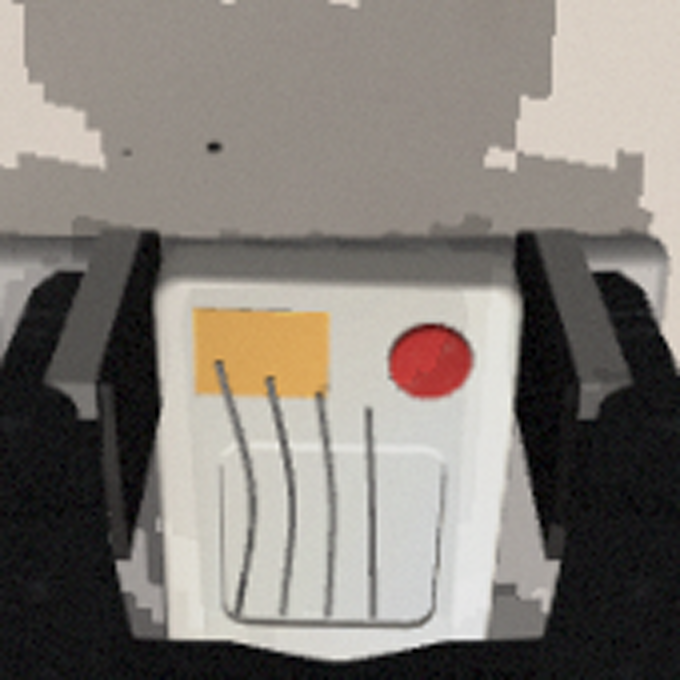

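arm_command(
  deltas=[
    [0,-0.0011,0,0],
    [0,0,-0.004,0],
    [0,0,-0.004,0],
    [0,0,-0.004,0],
    [0,0,-0.004,0],
    [0,0,-0.004,0],
    [0,0,-0.004,0],
    [0,0,-0.004,0],
    [0,0,0,0],
  ],
)

```text
time: 16.05
tool_pos: [0.4731, 0.182, -0.0212]
tcp_rot: [-1.566, -0.15, 0.15]
wrist_force: [-0.2, 0.3, 0.2]
width: 0.505
```

```bash
python3 - <<'E'
from h import *
c=cam('wrist');im=c['color'];s=c['state'];print(s['time'],s['tool_pos'],s['wrist_force'],s['width'])
d=(s['tool_pos'][:2]-[.4864,.1115]);print('fix xy',d@[.982,.189],d@[-.189,.982])
cv2.imwrite('pics/w12.png',cv2.cvtColor(cv2.resize(im[200:370,200:370],None,fx=4,fy=4,interpolation=cv2.INTER_CUBIC),cv2.COLOR_RGB2BGR))
b=cam('scene')['color'];cv2.imwrite('pics/sc12.png',cv2.cvtColor(cv2.resize(b[160:270,210:330],None,fx=6,fy=6,interpolation=cv2.INTER_CUBIC),cv2.COLOR_RGB2BGR))
E
```

```text
16.05 [ 0.47313607  0.18201868 -0.02122488] [-0.18161379  0.25558115  0.19543419] 0.5049922602823224
fix xy 0.0003028557320097342 0.07175623017616266
```

View pics/w12.png

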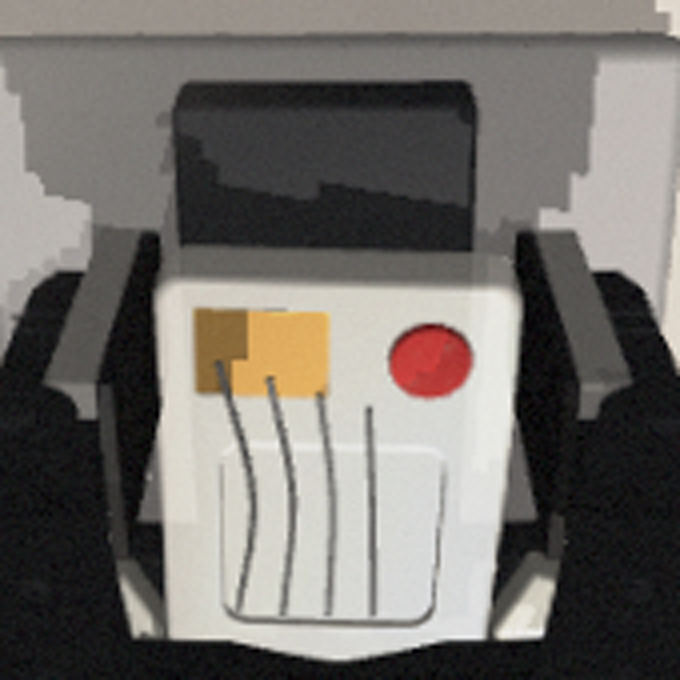

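View pics/sc12.png

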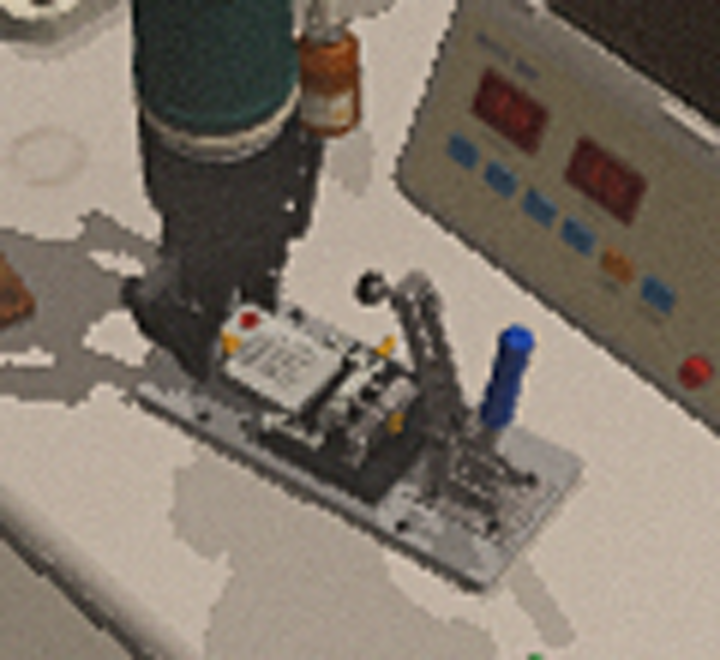

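```bash
python3 - <<'E'
from h import *
c=cam('wrist');s=c['state'];M=Ro.from_rotvec(s['tcp_rot']).as_matrix()
tl=lambda x,y,z:(M.T@(onplane(c,(200+(x+.5)/4-.5,200+(y+.5)/4-.5),z,1)-s['tool_pos']))[[0,2]]*1000
print('tongue',[tl(*p,.02).round(1) for p in [(175,105),(473,105),(180,246),(471,246)]])
print('cart',[tl(*p,.028).round(1) for p in [(158,287),(521,287),(165,500),(510,500)]])
print('rail',[tl(*p,.026).round(1) for p in [(165,635),(492,635)]])
E
```

```text
tongue [array([-18.3,  25.2]), array([16.3, 25.3]), array([-18.5,   6.9]), array([16.8,  7. ])]
cart [array([-20.3,   5.5]), array([22. ,  5.6]), array([-21.4, -25.9]), array([ 22.7, -25.8])]
rail [array([-23.4, -52.2]), array([ 22.3, -52. ])]
```

arm_command(
  deltas=[
    [-0.0007,0,0,0],
    [-0.0006,0,0,0],
    [0,0,-0.001,0],
    [0,0,-0.001,0],
    [0,0,0,0],
  ],
)

```text
time: 16.82
tool_pos: [0.4727, 0.1802, -0.021]
tcp_rot: [-1.565, -0.151, 0.149]
wrist_force: [2.0, 0.3, -0.6]
width: 0.5
```

arm_command(
  deltas=[
    [0,0,-0.0005,0],
    [0,0,-0.0005,0],
    [0,0,-0.0005,0],
    [0,0,-0.0005,0],
  ],
)

```text
time: 17.32
tool_pos: [0.4729, 0.1782, -0.0211]
tcp_rot: [-1.565, -0.15, 0.15]
wrist_force: [2.8, 2.3, 1.0]
width: 0.5
```

arm_command(
  deltas=[
    [0,0,-0.0005,0],
    [0,0,-0.0005,0],
    [0,0,-0.0005,0],
  ],
)

```text
time: 17.7
tool_pos: [0.4731, 0.1767, -0.0211]
tcp_rot: [-1.565, -0.15, 0.15]
wrist_force: [3.4, 2.2, -0.6]
width: 0.503
```

arm_command(
  deltas=[
    [0,0,-0.0005,0],
    [0,0,-0.0005,0],
    [0,0,-0.0005,0],
  ],
)

```text
time: 18.08
tool_pos: [0.4734, 0.1753, -0.0211]
tcp_rot: [-1.565, -0.15, 0.15]
wrist_force: [3.9, 3.4, 0.2]
width: 0.501
```

arm_command(
  deltas=[
    [0.0007,0,0,0],
    [0,0,0,0],
  ],
)

```text
time: 18.32
tool_pos: [0.4735, 0.1751, -0.0214]
tcp_rot: [-1.566, -0.149, 0.151]
wrist_force: [1.9, 1.2, -0.1]
width: 0.504
```

arm_command(
  deltas=[
    [0.0006,0,0,0],
    [0,0,-0.0004,0],
    [0,0,0,0],
  ],
)

```text
time: 18.7
tool_pos: [0.4737, 0.1748, -0.0215]
tcp_rot: [-1.566, -0.149, 0.151]
wrist_force: [-1.1, 0.6, 1.2]
width: 0.496
```

arm_command(
  deltas=[
    [0,0,-0.0005,0],
    [0,0,-0.0005,0],
    [0,0,-0.0005,0],
  ],
)

```text
time: 19.08
tool_pos: [0.4745, 0.1733, -0.0214]
tcp_rot: [-1.566, -0.15, 0.15]
wrist_force: [-0.3, -0.3, -0.0]
width: 0.504
```

arm_command(
  deltas=[
    [0,0,-0.0005,0],
    [0,0,-0.0005,0],
    [0,0,-0.0005,0],
  ],
)

```text
time: 19.45
tool_pos: [0.4749, 0.172, -0.0214]
tcp_rot: [-1.566, -0.15, 0.15]
wrist_force: [-0.2, -0.5, -1.0]
width: 0.5
```

arm_command(
  deltas=[
    [0,0,-0.0005,0],
    [0,0,-0.0005,0],
  ],
)

```text
time: 19.7
tool_pos: [0.4749, 0.1718, -0.0213]
tcp_rot: [-1.564, -0.149, 0.15]
wrist_force: [-2.5, 5.4, 0.5]
width: 0.5
```

arm_command(
  deltas=[
    [0,0,-0.0005,0],
    [0,0,-0.0005,0],
  ],
)

```text
time: 19.95
tool_pos: [0.475, 0.1718, -0.0212]
tcp_rot: [-1.563, -0.149, 0.149]
wrist_force: [-2.0, 9.4, -0.9]
width: 0.501
```

arm_command(
  deltas=[
    [0,0,0.0002,0],
    [0,0,0,0],
  ],
)

```text
time: 20.2
tool_pos: [0.475, 0.1718, -0.0212]
tcp_rot: [-1.563, -0.149, 0.15]
wrist_force: [-2.7, 6.9, -0.4]
width: 0.5
```

arm_command(
  deltas=[
    [0,0,0,0],
    [0,0,0,0],
    [0,0,0,0],
  ],
)

```text
time: 20.58
tool_pos: [0.4749, 0.1718, -0.0212]
tcp_rot: [-1.563, -0.149, 0.15]
wrist_force: [-3.1, 7.0, -0.4]
width: 0.5
```

```bash
python3 - <<'E'
from h import *
c=cam('wrist');im=c['color'];s=c['state'];M=Ro.from_rotvec(s['tcp_rot']).as_matrix();print(s['time'],s['tool_pos'],s['wrist_force'],M.T@s['wrist_force'],s['width'])
cv2.imwrite('pics/w13.png',cv2.cvtColor(cv2.resize(im[200:370,200:370],None,fx=4,fy=4,interpolation=cv2.INTER_CUBIC),cv2.COLOR_RGB2BGR))
b=cam('scene')['color'];cv2.imwrite('pics/sc13.png',cv2.cvtColor(cv2.resize(b[160:270,210:330],None,fx=6,fy=6,interpolation=cv2.INTER_CUBIC),cv2.COLOR_RGB2BGR))
E
```

```text
20.575 [ 0.47492856  0.17178146 -0.0212316 ] [-3.08784406  7.03669006 -0.40271338] [-1.7001161   0.41953755  7.49303406] 0.4998200707479252
```

View pics/w13.png

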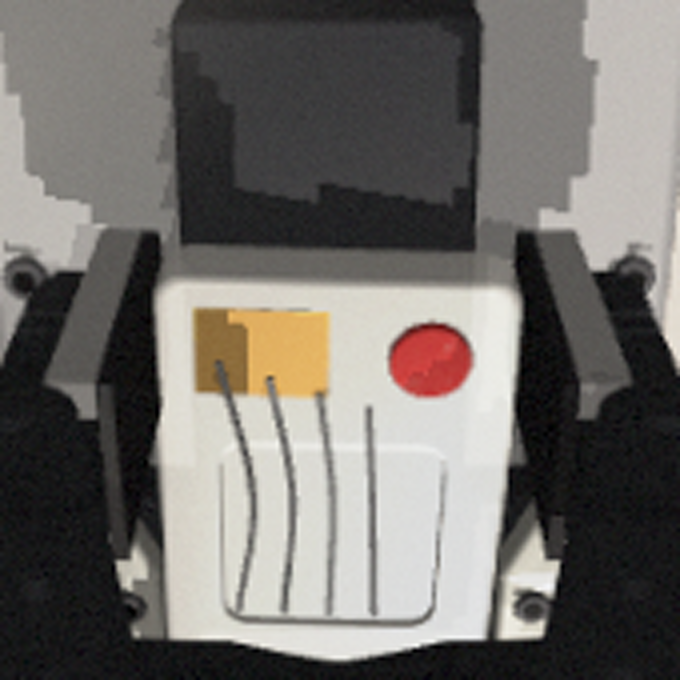

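View pics/sc13.png

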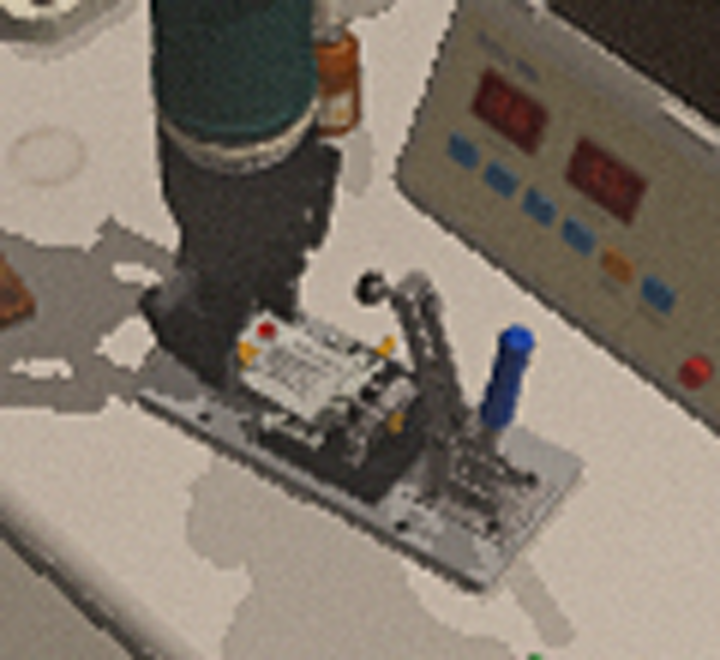

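arm_command(
  deltas=[
    [0,0,0,0],
    [0,0,0,0],
    [0,0,0,0],
    [0,0,0,0],
  ],
  fingers=0.058,
)

```text
time: 21.18
tool_pos: [0.4755, 0.1701, -0.0212]
tcp_rot: [-1.566, -0.15, 0.15]
wrist_force: [0.3, -0.4, -0.8]
width: 0.68
```

```bash
python3 - <<'E'
from h import *
c=cam('wrist');im=c['color'];s=c['state'];M=Ro.from_rotvec(s['tcp_rot']).as_matrix();print(s['time'],s['tool_pos'],s['wrist_force'],M.T@s['wrist_force'],s['width'])
cv2.imwrite('pics/w14.png',cv2.cvtColor(cv2.resize(im[200:370,200:370],None,fx=4,fy=4,interpolation=cv2.INTER_CUBIC),cv2.COLOR_RGB2BGR))
E
```

```text
21.175 [ 0.47553405  0.17011879 -0.02117108] [ 0.30894963 -0.44699639 -0.83830205] [ 0.21845347  0.8384113  -0.49734349] 0.6795377762042598
```

View pics/w14.png

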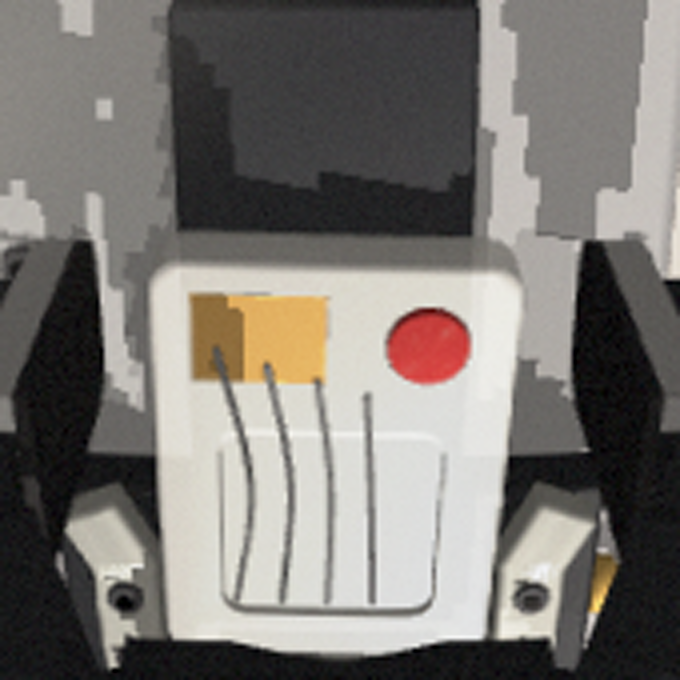

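arm_command(
  deltas=[
    [0,-0.004,0,0],
    [0,-0.016,0,0],
    [0,-0.03,0,0],
    [0,-0.04,0,0],
    [0,-0.04,0,0],
    [0,-0.035,0,0],
    [0,-0.01,0,0],
    [0,0,0,0],
  ],
)

```text
time: 22.22
tool_pos: [0.4758, 0.1704, 0.1545]
tcp_rot: [-1.565, -0.151, 0.149]
wrist_force: [-0.8, 0.5, -1.2]
width: 0.68
```

arm_command(
  deltas=[
    [0,0,0,0],
    [0,0,0,0],
    [0,0,0,0],
    [0,0,0,0],
  ],
  fingers=0.0,
  newtons=40,
)

```text
time: 22.72
tool_pos: [0.4752, 0.1702, 0.1532]
tcp_rot: [-1.566, -0.149, 0.151]
wrist_force: [-0.8, -0.0, -0.3]
width: -0.001
```

```bash
python3 - <<'E'
from h import *
import pickle
c=cam('wrist');save(c,'w15.png');pickle.dump(c,open('w15.pkl','wb'));s=c['state'];M=Ro.from_rotvec(s['tcp_rot']).as_matrix();print(s['time'],s['tool_pos'],s['wrist_force'],s['width'])
E
```

```text
22.725 [0.47515508 0.17023731 0.15320662] [-0.75590659 -0.00365988 -0.33149116] -0.0008363439553292354
```

View pics/w15.png

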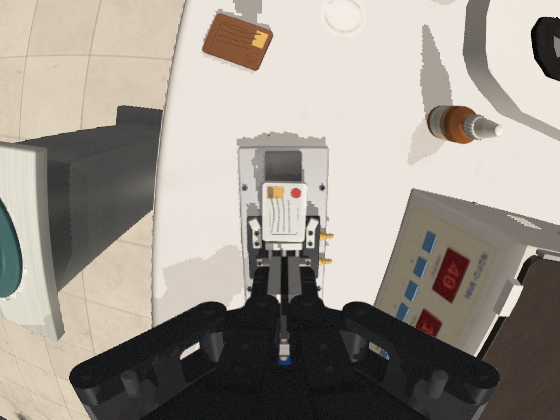

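```bash
python3 - <<'E'
from h import *
import pickle
c=pickle.load(open('w15.pkl','rb'));im=c['color'];s=c['state'];M=Ro.from_rotvec(s['tcp_rot']).as_matrix()
cv2.imwrite('pics/w15z.png',cv2.cvtColor(cv2.resize(im[140:310,210:360],None,fx=4,fy=4,interpolation=cv2.INTER_CUBIC),cv2.COLOR_RGB2BGR))
for h in (.025,.03,.035,.04,.045): print(h,[((proj(c,s['tool_pos']+M@np.array([x,-h,z]),1)-[210,140])*4).round() for x,z in [(-.008,.011),(.008,.011),(-.008,-.011),(.008,-.011)]])
E
```

```text
0.025 [array([231., 403.]), array([352., 403.]), array([234., 549.]), array([349., 549.])]
0.03 [array([229., 418.]), array([354., 418.]), array([232., 567.]), array([351., 567.])]
0.035 [array([227., 434.]), array([356., 434.]), array([230., 586.]), array([352., 586.])]
0.04 [array([225., 451.]), array([357., 451.]), array([228., 606.]), array([354., 606.])]
0.045 [array([223., 469.]), array([359., 469.]), array([227., 627.]), array([355., 627.])]
```

View pics/w15z.png

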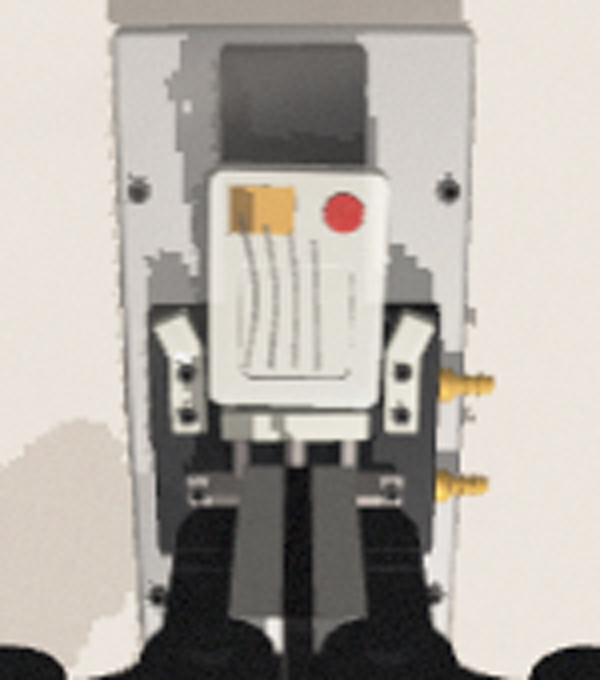

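```bash
python3 - <<'E'
from h import *
import pickle
c=pickle.load(open('w15.pkl','rb'));s=c['state']
P=lambda x,y,z:onplane(c,(210+(x+.5)/4-.5,140+(y+.5)/4-.5),z,1)[:2]
ys=np.radians(101.0-0.1);Y=np.array([np.cos(ys),np.sin(ys)]);X=np.array([Y[1],-Y[0]])
C=[P(*p,.011) for p in [(117,33),(471,31)]];m=np.mean(C,0);print('plate end->O',m-.102*Y,np.linalg.norm(C[0]-C[1]),np.degrees(np.arctan2(*(C[1]-C[0])[::-1])))
C=[P(*p,.020) for p in [(221,50),(366,50)]];m=np.mean(C,0);print('tongue->O',m-.098*Y,np.linalg.norm(C[0]-C[1]))
C=np.array([P(*p,.028) for p in [(209,175),(388,173),(380,406),(213,403)]]);m=C.mean(0);print('cart',m,np.linalg.norm(C-np.roll(C,1,0),axis=1),np.degrees(np.arctan2(*(C[0]-C[3])[::-1])),np.degrees(np.arctan2(*(C[1]-C[2])[::-1])))
O=np.array([.4864,.1115]);print('cart fix',(m-O)@X,(m-O)@Y)
R=[P(*p,.026) for p in [(204,432),(388,430)]];m=np.mean(R,0);print('rail',(m-O)@X,(m-O)@Y,np.linalg.norm(R[0]-R[1]))
a=cam('scene');b=cam('side')
def blue(c,nm,box):
    im=c['color'].astype(int);x0,y0,x1,y1=box;m=np.zeros(im.shape[:2],np.uint8)
    sub=im[y0:y1,x0:x1];m[y0:y1,x0:x1]=((sub[...,2]>sub[...,0]*1.8)&(sub[...,2]>50)&(sub[...,2]>sub[...,1]*1.25))
    yy,xx=np.nonzero(m);pts=np.stack([xx,yy],1);mm=pts.mean(0);u,sv,vt=np.linalg.svd(pts-mm);d=vt[0]*np.sign(vt[0][1]);t=(pts-mm)@d
    print(nm,len(xx),mm,d,t.min(),t.max());return mm+d*t.min(),mm+d*t.max()
p=proj(a,[.505,.02,.12]);q=proj(b,[.505,.02,.12]);print(p,q)
ta,ba=blue(a,'sc',(int(p[0])-25,int(p[1])-30,int(p[0])+25,int(p[1])+35));tb,bb=blue(b,'sd',(int(q[0])-25,int(q[1])-30,int(q[0])+25,int(q[1])+35))
for u,v in ((ta,tb),(ba,bb)):
    W,e=tri(a,u,b,v);d=W[:2]-O;print(W,e,'fix',d@X,d@Y,W[2])
print('tool fix',(s['tool_pos'][:2]-O)@X,(s['tool_pos'][:2]-O)@Y, a['state']['time'])
for cc,n,u in ((a,'sc16',p),(b,'sd16',q)):
    x,y=u.astype(int);cv2.imwrite(f'pics/{n}.png',cv2.cvtColor(cv2.resize(cc['color'][y-60:y+40,x-80:x+50],None,fx=5,fy=5,interpolation=cv2.INTER_CUBIC),cv2.COLOR_RGB2BGR))
E
```

```text
plate end->O [0.4861781  0.10985786] 0.0888835536928717 11.356778748672175
tongue->O [0.48607383 0.11011876] 0.03531252201262414
cart [0.47990023 0.14813982] [0.05983123 0.04342419 0.06116063 0.04289797] 100.82859999040116 100.33585915003538
cart fix 0.0005459155506774402 0.037207870982113506
rail 0.00024201284139026166 -0.0014208335591905212 0.04797466924887305
[294.99122873 220.32055432] [286.98584056 218.31924324]
sc 57 [294.57894737 221.31578947] [-0.49240115  0.87036838] -22.629794075881634 8.828338860484012
sd 28 [286.5        219.32142857] [-0.15048796  0.98861184] -7.463782925465661 9.79408226673813
[0.53056052 0.02521435 0.14741133] 0.046748492763024875 fix 0.027047588691783996 -0.09307949502666488 0.14741132639452587
[0.50454643 0.03322504 0.07127364] 0.006004116578112316 fix 0.0030176016760634803 -0.08029418704226293 0.07127363923253566
tool fix 6.490989877972953e-05 0.05980397564681766 22.775
```

View pics/sc16.png

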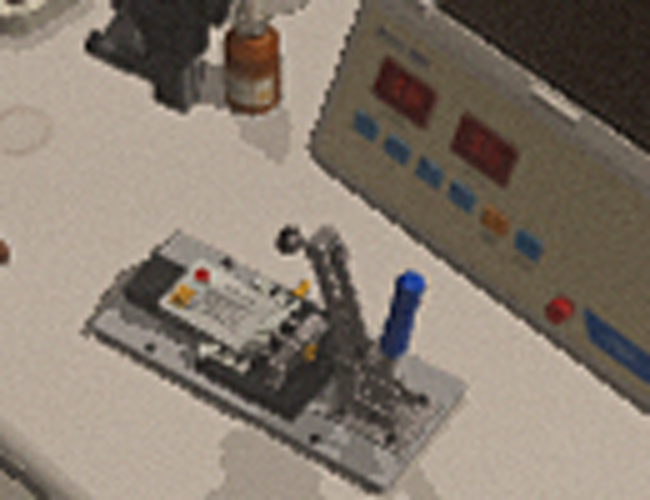

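View pics/sd16.png

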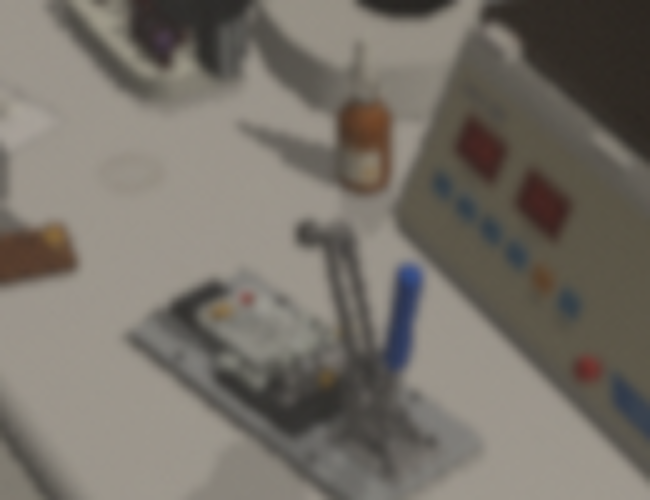

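```bash
python3 - <<'E'
from h import *
a=cam('scene');b=cam('side')
ys=np.radians(101);Y=np.array([np.cos(ys),np.sin(ys)]);X=np.array([Y[1],-Y[0]]);O=np.array([.4862,.1108])
for n,p,q in [('top',(412,278),(410,270)),('bot',(395,350),(398,362)),('pad',(290,240),(308,233)),('armtop',(325,238),(342,232)),('armmid',(347,310),(357,300))]:
    W,e=tri(a,(214+p[0]/5,160+p[1]/5),b,(206+q[0]/5,158+q[1]/5));d=W[:2]-O;print(n,W,e,'fix',d@X,d@Y,W[2])
s=a['state'];d=s['tool_pos'][:2]-O;print('tool',d@X,d@Y,s['time'])
E
```

```text
top [0.50575557 0.016536   0.14346649] 0.00013357341776086613 fix 0.0012098570029607692 -0.09626348758022255 0.14346648641694443
bot [0.50158296 0.02186639 0.07735297] 0.0014613766553285942 fix -0.0018690046451535422 -0.09023485557683016 0.07735296600099867
pad [0.48760291 0.09387167 0.12517035] 0.0002744622780831901 fix -0.0018529467082002704 -0.01688499900870178 0.12517035100329654
armtop [0.49923753 0.07713621 0.13187543] 0.0005382624713356512 fix 0.006374641439869577 -0.03553297218255417 0.13187542768332283
armmid [0.48687368 0.04446342 0.10969977] 0.005745289736839083 fix -0.011996315249391109 -0.06524633049116131 0.10969977002304565
tool 0.000741299623190657 0.06050821874859323 22.875
```

arm_command(
  deltas=[
    [-0.0006,0,-0.016,0],
    [0,0,-0.016,0],
    [0,0,-0.016,0],
    [0,0,-0.016,0],
    [0,0,-0.016,0],
    [0,0,-0.016,0],
    [0,0,-0.016,0],
    [0,0,-0.0165,0],
    [0,0.015,0,0],
    [0,0.015,0,0],
    [0,0.01,0,0],
    [0,0,0,0],
  ],
)

```text
time: 24.48
tool_pos: [0.4977, 0.0444, 0.112]
tcp_rot: [-1.565, -0.148, 0.153]
wrist_force: [0.2, -0.3, 0.0]
width: 0.0
```

```bash
python3 - <<'E'
from h import *
import pickle
ys=np.radians(101);Y=np.array([np.cos(ys),np.sin(ys)]);X=np.array([Y[1],-Y[0]]);O=np.array([.4862,.1108])
c=cam('wrist');a=cam('scene');b=cam('side');save(c,'w17.png')
pickle.dump((c,a,b),open('p17.pkl','wb'))
s=a['state'];d=s['tool_pos'][:2]-O;print('tool',d@X,d@Y,s['tool_pos'],s['time'],s['wrist_force'])
for cc,n in ((a,'sc17'),(b,'sd17')):
    x,y=(proj(cc,[.5,.05,.13])).astype(int);print(n,x-65,y-60);cv2.imwrite(f'pics/{n}.png',cv2.cvtColor(cv2.resize(cc['color'][y-60:y+50,x-65:x+65],None,fx=5,fy=5,interpolation=cv2.INTER_CUBIC),cv2.COLOR_RGB2BGR))
E
```

```text
tool -0.0005512706750852455 -0.06748652804257155 [0.49853589 0.0444482  0.11294227] 24.525 [ 0.06090813 -0.10312405 -0.70022036]
sc17 221 153
sd17 214 150
```

View pics/sc17.png

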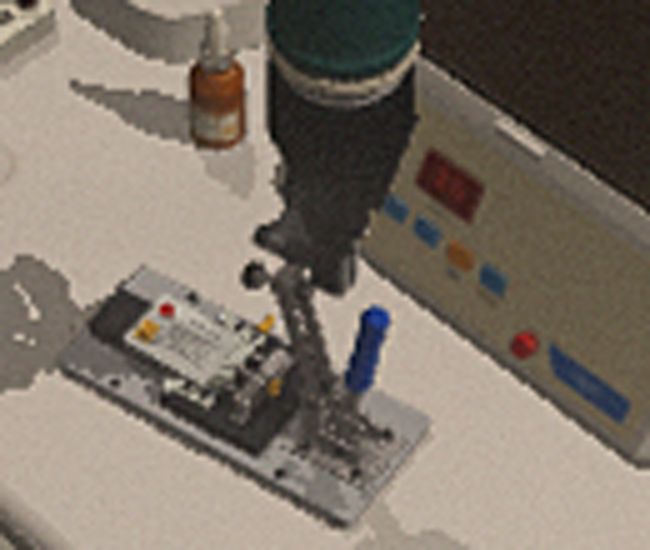

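View pics/sd17.png

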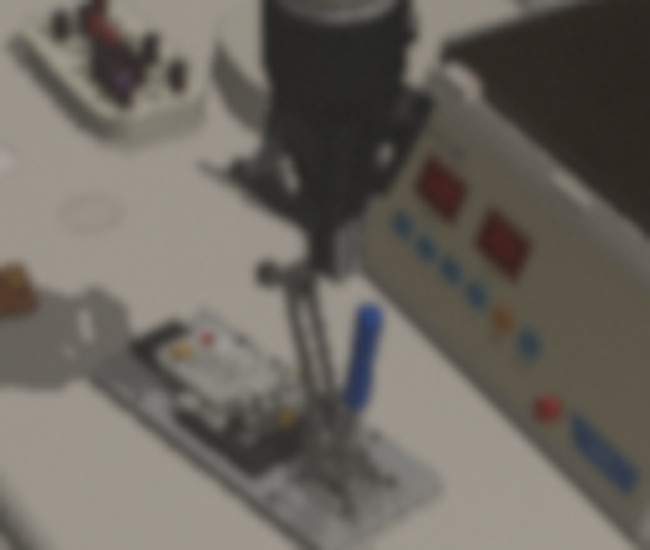

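View pics/w17.png

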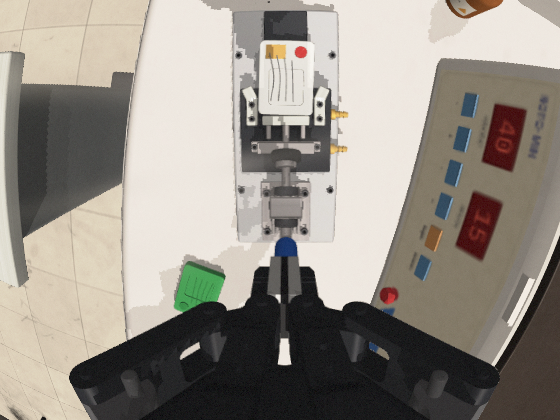

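```bash
python3 - <<'E'
from h import *
import pickle
c,a,b=pickle.load(open('p17.pkl','rb'))
ys=np.radians(101);Y=np.array([np.cos(ys),np.sin(ys)]);X=np.array([Y[1],-Y[0]]);O=np.array([.4862,.1108])
F=lambda x,y,z:np.array([*(O+x*X+y*Y),z])
for n,p,q in [('tipR',(350,288),(355,275)),('tipM',(335,290),(333,275)),('top',(376,310),(370,308))]:
    W,e=tri(a,(221+p[0]/5,153+p[1]/5),b,(214+q[0]/5,150+q[1]/5));d=W[:2]-O;print(n,W,e,'fix',d@X,d@Y,W[2])
print('handle end px',proj(c,F(0,-.097,.147),1), 'grip axis low', proj(c,F(0,-.089,.1),1))
s=c['state'];M=Ro.from_rotvec(s['tcp_rot']).as_matrix()
for h in (.03,.036,.043,.05): print(h,proj(c,s['tool_pos']+M@[0,-h,.011],1),proj(c,s['tool_pos']+M@[0,-h,-.011],1))
im=c['color'];cv2.imwrite('pics/w17z.png',cv2.cvtColor(cv2.resize(im[190:340,210:360],None,fx=4,fy=4,interpolation=cv2.INTER_CUBIC),cv2.COLOR_RGB2BGR))
E
```

```text
tipR [0.50435233 0.03369492 0.15430637] 0.004968063869594474 fix 0.0031064750793980906 -0.07915207008893282 0.1543063669758442
tipM [0.4939199  0.0366669  0.15740915] 0.0020383333834778842 fix -0.006567197676711538 -0.07424409712521679 0.15740915092733376
top [0.50717164 0.01869008 0.14286997] 0.0002876891343987566 fix 0.003010925814213558 -0.09441918265717471 0.14286997012478891
handle end px [285.05720917 315.07514559] grip axis low [285.14362172 264.00703968]
0.03 [282.85160061 244.50081805] [282.83964192 281.75546287]
0.036 [282.8080612 249.3690502] [282.79948696 287.49456666]
0.043 [282.75355429 255.48333452] [282.74967892 294.6404758 ]
0.05 [282.69462669 262.11852198] [282.69641516 302.31598859]
```

View pics/w17z.png

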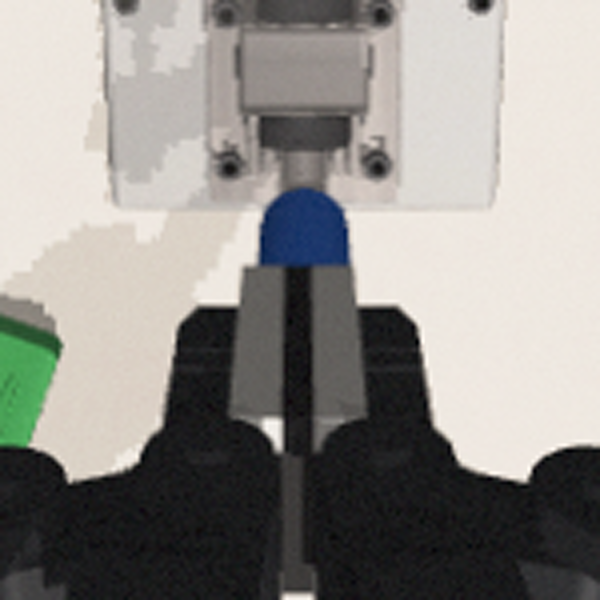

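arm_command(
  deltas=[
    [0.0004,0.008,0,0],
    [0,0.008,-0.001,0],
    [0,0.007,-0.002,0],
    [0,0,-0.003,0],
    [0,0,-0.002,0],
    [0,0,-0.002,0],
  ],
)

```text
time: 25.38
tool_pos: [0.5014, 0.0346, 0.0908]
tcp_rot: [-1.565, -0.149, 0.15]
wrist_force: [-0.8, 2.4, -1.3]
width: -0.001
```

arm_command(
  deltas=[
    [0,0.0006,-0.002,0],
    [0,0.0006,-0.002,0],
    [0,0.0006,-0.002,0],
    [0,0.0006,-0.002,0],
  ],
)

```text
time: 25.88
tool_pos: [0.5035, 0.0263, 0.0887]
tcp_rot: [-1.566, -0.151, 0.149]
wrist_force: [-0.4, 1.5, 2.3]
width: 0.0
```

arm_command(
  deltas=[
    [0,0.0015,-0.004,0],
    [0,0.0016,-0.004,0],
    [0,0.0016,-0.004,0],
    [0,0.0016,-0.004,0],
    [0,0.0018,-0.004,0],
    [0,0.002,-0.004,0],
    [0,0.002,-0.004,0],
    [0,0.002,-0.004,0],
  ],
)

```text
time: 26.88
tool_pos: [0.5091, -0.0053, 0.0741]
tcp_rot: [-1.566, -0.15, 0.15]
wrist_force: [-0.6, 1.0, 0.3]
width: 0.005
```

```bash
cat > st.py <<'E'
from h import *
ys=np.radians(101);Y=np.array([np.cos(ys),np.sin(ys)]);X=np.array([Y[1],-Y[0]]);O=np.array([.4862,.1108])
a=cam('scene');s=a['state'];d=s['tool_pos'][:2]-O;print('fix x,y,tipz',(d@X).round(4),(d@Y).round(4),(s['tool_pos'][2]+.043).round(4),'t',s['time'],'F',s['wrist_force'].round(1))
import sys
x,y=(proj(a,[.51,.0,.1])).astype(int);cv2.imwrite(f'pics/{sys.argv[1]}.png',cv2.cvtColor(cv2.resize(a['color'][y-60:y+50,x-75:x+55],None,fx=5,fy=5,interpolation=cv2.INTER_CUBIC),cv2.COLOR_RGB2BGR))
E
python3 st.py s18
```

```text
fix x,y,tipz 0.0003 -0.1183 0.1171 t 26.875 F [-0.6  1.   0.3]
```

View pics/s18.png

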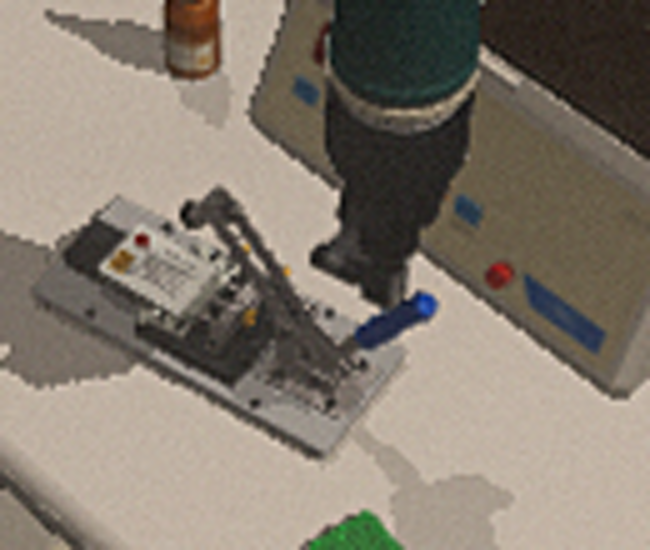

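arm_command(
  deltas=[
    [0,0.0022,-0.0043,0],
    [0,0.0022,-0.0043,0],
    [0,0.0024,-0.0042,0],
    [0,0.0025,-0.0042,0],
    [0,0.0025,-0.0042,0],
    [0,0.0026,-0.0042,0],
    [0,0.0026,-0.0042,0],
  ],
)

```text
time: 27.8
tool_pos: [0.5147, -0.0343, 0.057]
tcp_rot: [-1.566, -0.15, 0.15]
wrist_force: [0.1, 1.1, -0.2]
width: 0.002
```

arm_command(
  deltas=[
    [0,0.003,-0.003,0],
    [0,0.003,-0.003,0],
    [0,0.003,-0.0025,0],
    [0,0.003,-0.0025,0],
    [0,0.003,-0.0022,0],
    [0,0.003,-0.002,0],
  ],
)

```text
time: 28.55
tool_pos: [0.5176, -0.049, 0.0391]
tcp_rot: [-1.566, -0.15, 0.15]
wrist_force: [-0.3, 0.3, 0.1]
width: 0.005
```

```bash
python3 st.py s19
```

```text
fix x,y,tipz 0.0004 -0.1629 0.0821 t 28.55 F [-0.3  0.3  0.1]
```

View pics/s19.png

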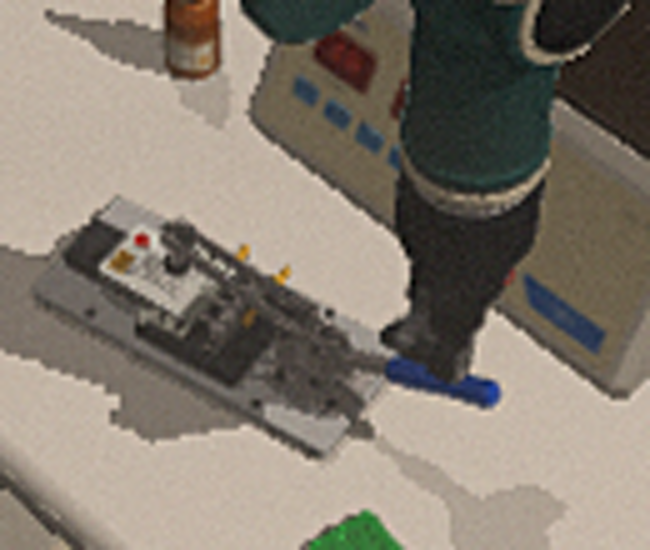

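arm_command(
  deltas=[
    [0,0.003,-0.001,0],
    [0,0.003,-0.001,0],
    [0,0.003,-0.001,0],
    [0,0.003,-0.001,0],
    [0,0.003,-0.001,0],
  ],
)

```text
time: 29.22
tool_pos: [0.5185, -0.0536, 0.0241]
tcp_rot: [-1.565, -0.15, 0.15]
wrist_force: [-0.6, 1.6, 3.0]
width: -0.001
```

arm_command(
  deltas=[
    [0,0.002,-0.0003,0],
    [0,0.002,0,0],
    [0,0.002,0,0],
  ],
)

```text
time: 29.6
tool_pos: [0.5189, -0.0542, 0.0191]
tcp_rot: [-1.566, -0.15, 0.15]
wrist_force: [-3.1, 1.1, 8.7]
width: -0.002
```

```bash
python3 st.py s20
```

```text
fix x,y,tipz 0.0006 -0.1682 0.0621 t 29.6 F [-3.1  1.1  8.7]
```

View pics/s20.png

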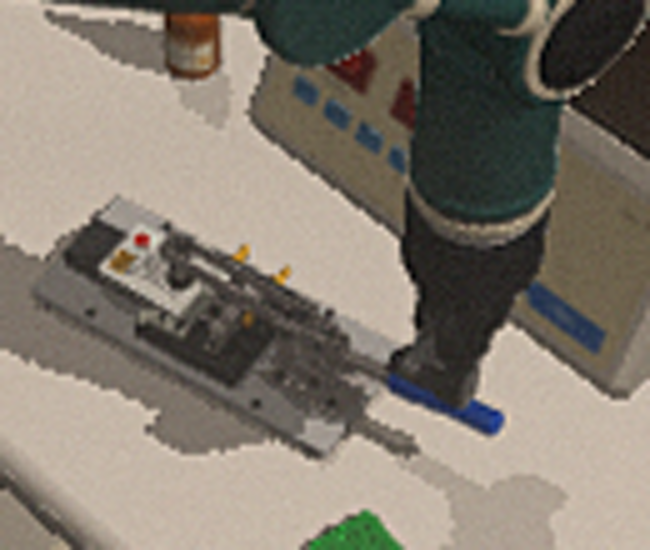

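arm_command(
  deltas=[
    [0,0.0015,-0.0006,0],
    [0,0.0015,-0.0006,0],
    [0,0.0015,-0.0006,0],
  ],
)

```text
time: 30.02
tool_pos: [0.5189, -0.0548, 0.0145]
tcp_rot: [-1.564, -0.149, 0.149]
wrist_force: [-2.9, 6.5, 6.6]
width: 0.002
```

arm_command(
  deltas=[
    [0,0.0015,-0.0005,0],
    [0,0.0015,-0.0005,0],
    [0,0.0015,-0.0005,0],
  ],
)

```text
time: 30.4
tool_pos: [0.5196, -0.0567, 0.0099]
tcp_rot: [-1.565, -0.15, 0.149]
wrist_force: [-1.8, 4.3, 4.9]
width: 0.003
```

arm_command(
  deltas=[
    [0,0.0015,0,0],
    [0,0.0015,0,0],
    [0,0.0015,0,0],
  ],
)

```text
time: 30.78
tool_pos: [0.5195, -0.0576, 0.0047]
tcp_rot: [-1.566, -0.151, 0.15]
wrist_force: [0.2, 1.2, 0.8]
width: 0.0
```

arm_command(
  deltas=[
    [0,0.0015,0,0],
    [0,0.0015,0,0],
    [0,0.0015,0,0],
  ],
)

```text
time: 31.15
tool_pos: [0.5187, -0.0575, -0.0003]
tcp_rot: [-1.566, -0.149, 0.151]
wrist_force: [-0.6, 0.3, -0.3]
width: 0.001
```

```bash
python3 st.py s21
```

```text
fix x,y,tipz -0.0002 -0.1714 0.0427 t 31.15 F [-0.6  0.3 -0.3]
```

View pics/s21.png

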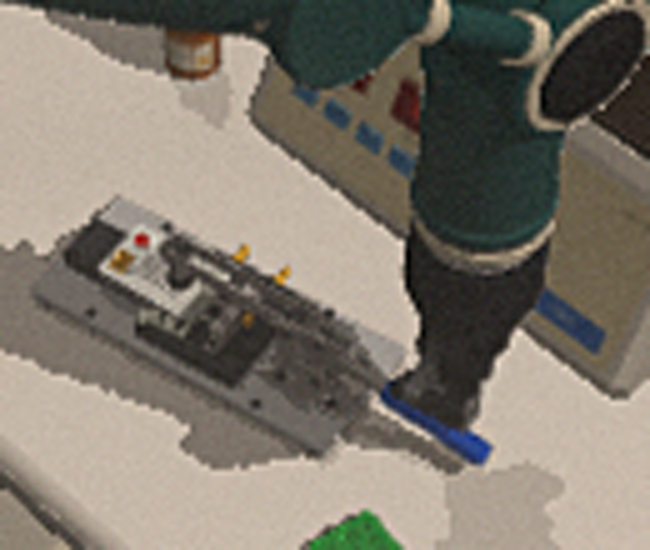

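arm_command(
  deltas=[
    [0,-0.01,0,0],
    [0,-0.02,0,0],
    [0,-0.03,0,0],
    [0,-0.04,0,0],
    [0,-0.04,0,0],
    [0,-0.03,0,0],
    [0,0,0,0],
  ],
)

```text
time: 32.08
tool_pos: [0.5219, -0.0579, 0.1745]
tcp_rot: [-1.568, -0.156, 0.144]
wrist_force: [0.3, -0.8, -0.5]
width: -0.002
```

```bash
python3 st.py s22; python3 - <<'E'
from h import *
import pickle
a=cam('scene');b=cam('side');c=cam('wrist');save(c,'w22.png');pickle.dump((a,b,c),open('p22.pkl','wb'))
x,y=(proj(b,[.51,.0,.05])).astype(int);print(x-75,y-60);cv2.imwrite(f'pics/sd22.png',cv2.cvtColor(cv2.resize(b['color'][y-60:y+50,x-75:x+55],None,fx=5,fy=5,interpolation=cv2.INTER_CUBIC),cv2.COLOR_RGB2BGR))
x,y=(proj(a,[.51,.0,.1])).astype(int);print(x-75,y-60)
E
```

```text
fix x,y,tipz 0.0029 -0.1724 0.2175 t 32.075 F [ 0.3 -0.8 -0.5]
217 181
226 167
```

View pics/s22.png

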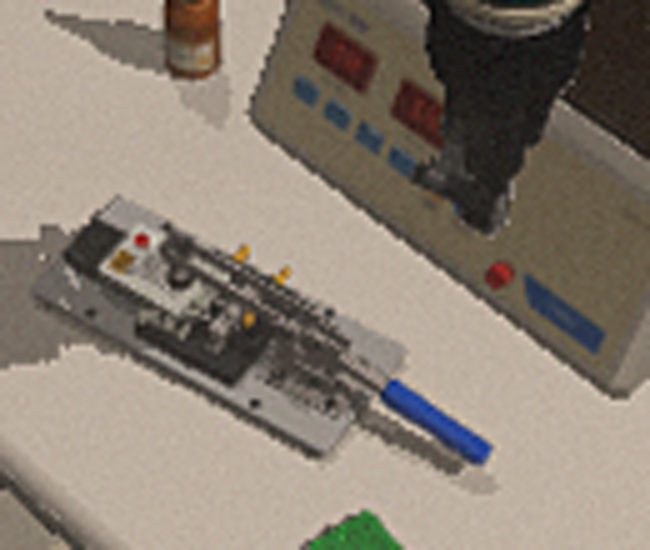

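View pics/sd22.png

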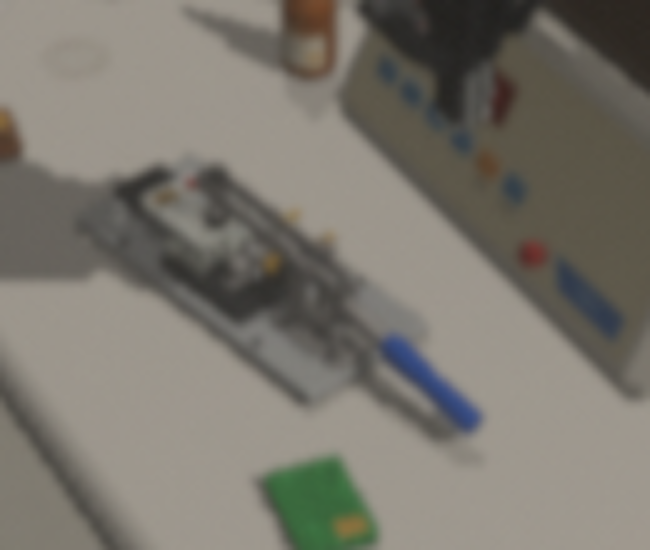

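View pics/w22.png

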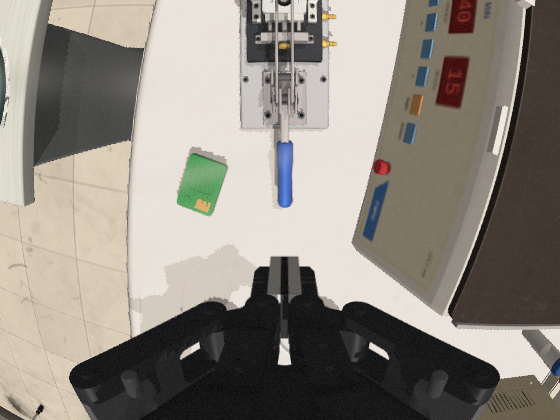

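```bash
python3 - <<'E'
from h import *
import pickle
a,b,c=pickle.load(open('p22.pkl','rb'))
ys=np.radians(101);Y=np.array([np.cos(ys),np.sin(ys)]);X=np.array([Y[1],-Y[0]]);O=np.array([.4862,.1108])
for n,p,q in [('end',(486,453),(470,420)),('base',(393,390),(393,346)),('dot',(141,241),(192,183))]:
    W,e=tri(a,(226+p[0]/5,167+p[1]/5),b,(217+q[0]/5,181+q[1]/5));d=W[:2]-O;print(n,W,e,'fix',d@X,d@Y,W[2])
E
```

```text
end [ 0.51978427 -0.08147568  0.02461476] 0.001424211069012047 fix -0.003720698827812984 -0.1951512114049239 0.024614764917518295
base [ 0.51201579 -0.01606339  0.02981619] 0.00030821564399417404 fix 0.0011348014095020388 -0.1294584376154091 0.029816188725897308
dot [0.48608021 0.16894624 0.02814974] 0.0013455271222151785 fix 0.010977238933694046 0.057100789089930895 0.028149738339732278
```

arm_command(
  deltas=[
    [0,0,0.025,0],
    [0,0,0.03,0],
    [0,0,0.03,0],
    [0,0,0.03,0],
    [0,0,0.025,0],
    [0,0,0,0],
    [0,0,0,0],
  ],
)

```text
time: 33.15
tool_pos: [0.4921, 0.0795, 0.1692]
tcp_rot: [-1.566, -0.149, 0.152]
wrist_force: [-0.6, 0.3, -0.5]
width: -0.002
```

```bash
python3 - <<'E'
from h import *
import pickle
c=cam('wrist');s=c['state'];print(s['time'],s['tool_pos']);pickle.dump(c,open('w23.pkl','wb'))
im=c['color'];u,v=proj(c,[.48,.145,.028],1).astype(int);print(u-60,v-60)
cv2.imwrite('pics/w23.png',cv2.cvtColor(cv2.resize(im[max(v-60,0):v+80,u-60:u+60],None,fx=4.2,fy=4.2,interpolation=cv2.INTER_CUBIC),cv2.COLOR_RGB2BGR))
E
```

```text
33.15 [0.49209244 0.07954624 0.16923866]
224 61
```

View pics/w23.png

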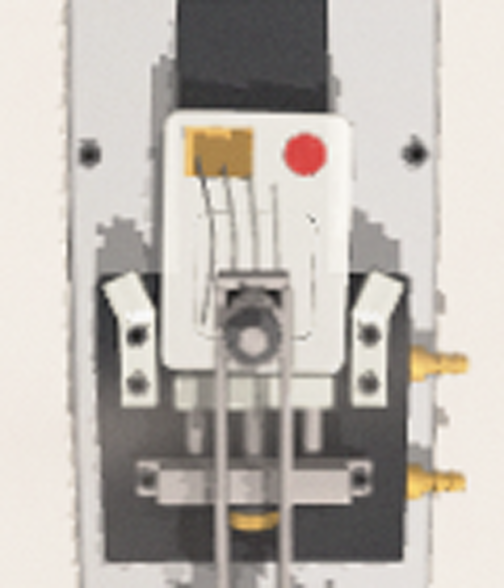

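```bash
python3 - <<'E'
from h import *
import pickle
c=pickle.load(open('w23.pkl','rb'))
ys=np.radians(101);Y=np.array([np.cos(ys),np.sin(ys)]);X=np.array([Y[1],-Y[0]]);O=np.array([.4862,.1108])
P=lambda x,y,z:onplane(c,(224+(x+.5)/4.2-.5,61+(y+.5)/4.2-.5),z,1)[:2]
f=lambda x,y,z:[((P(x,y,z)-O)@X*1000).round(1),((P(x,y,z)-O)@Y*1000).round(1)]
print('cart',[f(*p,.028) for p in [(163,116),(352,114),(344,374),(162,368)]])
print('nose top front',[f(*p,.031) for p in [(176,378),(333,378)]],'nose back',[f(*p,.031) for p in [(176,405),(333,405)]])
print('rails inner end',[f(*p,.026) for p in [(157,405),(353,405)]],'block front',[f(*p,.02) for p in [(98,277),(408,277)]])
E
```

```text
cart [[np.float64(-21.0), np.float64(67.9)], [np.float64(22.8), np.float64(68.5)], [np.float64(21.5), np.float64(6.6)], [np.float64(-21.7), np.float64(8.0)]]
nose top front [[np.float64(-18.2), np.float64(5.9)], [np.float64(18.8), np.float64(6.0)]] nose back [[np.float64(-18.3), np.float64(-0.6)], [np.float64(18.8), np.float64(-0.5)]]
rails inner end [[np.float64(-23.1), np.float64(-1.3)], [np.float64(23.9), np.float64(-1.2)]] block front [[np.float64(-37.5), np.float64(29.5)], [np.float64(37.3), np.float64(29.6)]]
```

```bash
python3 - <<'E'
from workcell import job,sensors
s=sensors.read_state();print(s['time'],s['joint_vel'].round(3));print(job.finish_job())
E
```

```text
33.2 [-0.009 -0.003 -0.006  0.001  0.002  0.002]
the job is handed in; nothing more can be done
None
```

The cartridge is docked in the fixture with its red-dot end outward and the toggle clamp is locked. I handed the job in at about 33 s of the 58 s allowed, and the finish call gave no verdict.

**Docking:** I slid the cartridge between the rails until it met the nose. I pushed with up to about 9.6 N and held about 7.5 N for roughly 0.5 s with the clamp open, then released it.

**Clamp:** I pushed the blue handle back and down with the closed fingers. The wrist force was at most about 10 N at my readings, and it fell to zero past the dead point.

**Last checks:**
- **Handle:** its free end measured at fixture y -195 mm, z about 20–25 mm. The locked values work out to -195 and 19 mm, so it is locked.
- **Cartridge:** it lies square and central to about 1 mm, with the pad on it. The red end is at y about 68.2 mm, against about 67.6 mm when docked, so it sits within the 2.5 mm soft lip. The pad's pressing force and the lip contact could not be measured directly.
- **Bystanders:** I never went near the tray, cup or petri dish, but I did not re-measure them at the end.

**What disagreed:**
- **Fingertip height:** the real fingertips are about 43 mm behind the reported TCP. My first attempt to grip closed in the air above the cartridge, and I corrected for this from the pictures.
- **Rail contact:** I over-corrected sideways by about 1 mm during insertion, which pressed the cartridge on one rail with about 4 N until I backed off.

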